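# Unmould the hand-cast soaps, sort them by shape and cover the dish

## Task

The home-cast soaps have set in the grey mould. Take the cover off the white soap dish and stand it upright on the drawer top beside it, lift every soap out of the mould, and put the hexagonal soaps in the open metal tray and the oblong ones in the white dish, laid so that the cover will go over them. Then put the cover back level on the dish, inside its rim and over the soaps, and leave the toiletries round about where they are.

Things in the scene. Friction and masses are not known exactly. Their poses are not given: they have to be found in the camera images.
- mould: grey casting mould, fixed: slab 136 (x) by 242 (y) by 18 mm high, origin at the centre of its underside. Eight open cavities 12 mm deep (floor 6 mm above the table), 1.5 mm clearance round each soap: hexagonal at (x,y) = (-33,-87), (-33,29), (33,-29), (33,87) mm, oblong at (-33,-29), (-33,87), (33,-87), (33,29) mm. Rows are 66 mm apart along x: grip soaps across the mould's x
- hex0: loose tan hexagonal soap: prism 34 mm across flats, 39 across corners, 30 mm tall, about 35 g. Origin: centre of the underside, z up its height; flats face +x and -x (other pairs at 60 and 120 degrees), corners on +y and -y. Starts in a hexagonal cavity, its x along the mould's x, lower 12 mm in the cavity, upper 18 mm proud. May be absent (None from the start)
- hex1: loose tan hexagonal soap: prism 34 mm across flats, 39 across corners, 30 mm tall, about 35 g. Origin: centre of the underside, z up its height; flats face +x and -x (other pairs at 60 and 120 degrees), corners on +y and -y. Starts in a hexagonal cavity, its x along the mould's x, lower 12 mm in the cavity, upper 18 mm proud. May be absent (None from the start)
- hex2: loose tan hexagonal soap: prism 34 mm across flats, 39 across corners, 30 mm tall, about 35 g. Origin: centre of the underside, z up its height; flats face +x and -x (other pairs at 60 and 120 degrees), corners on +y and -y. Starts in a hexagonal cavity, its x along the mould's x, lower 12 mm in the cavity, upper 18 mm proud. May be absent (None from the start)
- hex3: loose tan hexagonal soap: prism 34 mm across flats, 39 across corners, 30 mm tall, about 35 g. Origin: centre of the underside, z up its height; flats face +x and -x (other pairs at 60 and 120 degrees), corners on +y and -y. Starts in a hexagonal cavity, its x along the mould's x, lower 12 mm in the cavity, upper 18 mm proud. May be absent (None from the start)
- bar0: loose tan oblong soap, 24 mm (x) by 44 mm (y) by 30 mm tall (z), about 35 g. Origin: centre of the underside. Starts in an oblong cavity of the mould, its x along the mould's x, lower 12 mm in the cavity, upper 18 mm proud. May be absent (None from the start)
- bar1: loose tan oblong soap, 24 mm (x) by 44 mm (y) by 30 mm tall (z), about 35 g. Origin: centre of the underside. Starts in an oblong cavity of the mould, its x along the mould's x, lower 12 mm in the cavity, upper 18 mm proud. May be absent (None from the start)
- bar2: loose tan oblong soap, 24 mm (x) by 44 mm (y) by 30 mm tall (z), about 35 g. Origin: centre of the underside. Starts in an oblong cavity of the mould, its x along the mould's x, lower 12 mm in the cavity, upper 18 mm proud. May be absent (None from the start)
- bar3: loose tan oblong soap, 24 mm (x) by 44 mm (y) by 30 mm tall (z), about 35 g. Origin: centre of the underside. Starts in an oblong cavity of the mould, its x along the mould's x, lower 12 mm in the cavity, upper 18 mm proud. May be absent (None from the start)
- dish: white ceramic soap dish, fixed on the table: a shallow oblong plate 240 mm (x) by 92 mm (y) outside, floor 4 mm thick, a rim 4 mm thick whose top is 9 mm above the table. Origin: centre of the underside. Empty at the start but for the cover on it
- cover: loose blue-grey oblong hood, cover of the white dish: 220 (x) by 72 (y), 46 mm high, 3 mm walls, open below (inside 214 by 66, 43 mm high), 140 g. On top a steel grip bar 40 mm long (x), 12 mm thick (y), its top 70 mm above the cover's lower edge. Origin: centre of the lower edge, z up. Starts on the dish floor inside the rim, 6 mm play all round; either way round is right
- tray: open metal tray, fixed on the table, of the dish's shape: 240 mm (x) by 92 mm (y) outside, floor 4 mm thick, a rim 4 mm thick whose top is 9 mm above the table. Origin: centre of the underside. Empty at the start
- inhaler: bystander: yellow inhaler, 30 mm square, 84 mm tall, standing in a fixed clear slotted rack (70 by 130 mm, 56 mm high) beyond the mould. Origin: centre of the underside
- scraper: bystander: flat steel tongue scraper, 45 mm (x) by 110 mm (y), 5 mm thick, lying beyond the mould. Origin: on its underside near the middle
- pillbox: bystander: green pill box, 60 mm (x) by 100 mm (y) by 25 mm high, beyond the task's things. Origin: centre of the underside
- jar: bystander: closed amber jar, 56 mm across, 65 mm tall, beyond the mould. Origin: centre of the underside
- magnifier: bystander: flat white magnifier, 60 mm round lens frame 8 mm thick with a 60 mm handle towards its -y, beyond the task's things. Origin: under the centre of the lens
Not all that is in view belongs to the job. Leave any pink look-alike of the cover alone.

How it is judged:
By the outcome, as a careful person would: the job done as asked, in the order asked, and still so for the second after the job is handed in, with the robot touching nothing.
Of hex0, hex1, hex2, hex3, bar0, bar1, bar2, bar3 only 6 to 8 are there at a start; the rules pass over those that are not, and their reading is None.
At some moment in a run one of cover, hex0, hex1, hex2, hex3 may be knocked a few centimetres aside while the robot is not near it.
Once in a run the grip may slacken for a moment while it holds something.
It also fails if it takes over 210 s, if anything falls off the work surface, if the arm or the gripper's body presses on something with over 40 N, if the wrist force passes 120 N, or if a joint passes its speed limit or range.

## Robot

A 6-joint arm with a two-finger parallel gripper is mounted at the origin on the work surface. World frame = base frame: x ahead of the robot, y to its left, z up, the work surface at z = 0. Lengths are in m, angles in degrees, forces in N, time in s.
With the tool pointing down it reaches from about 0.4 to 0.825 m from the base axis. Payload 7 kg.
Tool frame: the origin (TCP) lies on the centre line of the jaws, within the pads' length; the fingertips stand 22 mm ahead of it and the grasp point (between the pads) lies 3 mm ahead of it (ctrl.finger_overhang is the distance from the TCP to the fingertips, in m); z points along the fingers, y is the line along which they close (so a half turn about z gives the same grasp; the last joint's range is limited). The gripper opens to 88 mm and grips with 3 to 60 N. Pads are 19 mm wide; open, the fingers measure 130 mm over their backs; the gripper's body (78 mm by 193 mm) begins 47 mm behind the grasp point.
Start: joints at [82.282, 20.546, 0.682, 0, -70.136, -16.507], TCP at [0.277, 0.616, 0.249] pointing down, gripper open.
Joint ranges: [-176.03, 176.03], [-82.01, 121.73], [-58.28, 71.71], [-173.87, 95.51], [-174.79, -0.11], [-173.66, 173.66]. Speed limits (degrees/s): [136.94, 136.94, 172.46, 180, 180, 180].

## Interface

Orientations are given as [roll, pitch, yaw] about the fixed x, y, z axes, in that order (R = Rz(yaw) Ry(pitch) Rx(roll)).
In Python, from plant import ctrl gives the robot as it stands. The module is installed in compiled form; this text tells all that it offers.
- The arm moves only by the shell command python3 -m creep 'ROWS'. ROWS is JSON, a list of rows, each an object with "grip": the closure, from 0 (fully open) to 1 (shut); "delta_pos": the shift along the tool's x, y, z scaled (see below), a list of three; "rotation": the turn, a rotation vector about the tool's x, y, z scaled (see below), a list of three. A call has 1 to 5 rows; each row is the pose to reach, as a shift and turn from the pose commanded when the call began, along the tool's axes at that moment; what a row does not reach only later rows make up. The controller multiplies each number of a shift by 10 cm and each number of a turn by pi/2 rad. A row lasts 1/10 s, in which the tool goes at most 50 mm and 8.59 degrees, less where a joint would pass 70% of its speed; a pose out of reach is approached as far as the arm can. A call with a number of a shift or a turn outside -1 to 1 is refused whole. A call with a gripper value outside its range is refused whole. The fingers move at their own pace and stop on an object; the grip force is fixed at half the most. Time passes only in rows, so rows that repeat a pose let the fingers close. It gives the time, the measured TCP pose, the force, the opening and the grip force at its end, in the units of the state.
- ctrl.get_obs(): the state, without advancing time (a new reading comes with each control period).
- ctrl.snapshot(name): name is "side" or "top" or "wrist"; returns a dict with "color" (400x640x3 uint8, red, green, blue), "intrinsics" (3x3 intrinsics, pixels), "R" (3x3) and "t" (3): a world point X has camera coordinates R X + t. Camera axes: x right, y down, z forward; pixel columns grow to the right and rows downward; lengths in m; the calibration is good to about 2 mm. The wrist camera is an equidistant fisheye: a pixel r from the principal point sees the ray r / f radians off the axis. A picture is of the moment at which its call begins. There is no depth.
- ctrl.close_job(): hands the job in; it is judged then, once.
The state is a dict: "clock": time; "joint_pos": joint angles; "qvel": joint speeds; "tau": joint torques, N m; "tool_pos": TCP position; "orientation": TCP orientation; "force": force on the tool from outside, world axes, zero at the start; "moment": the same for the moment, N m; "opening": finger opening in m; "gripper_force": force on a finger pad.
Only numpy, scipy, OpenCV 4.12 (cv2) and the standard library are available. Lean on these libraries where they do the work, as an engineer would, in place of code of your own. Each camera call takes 0.05 s, during which the arm holds its last target. There are 200 camera calls.

## Working session

There is one attempt and no reset: what is moved stays moved. The work goes in short steps, Python scripts to look and compute and a shell command to move; the robot and the scene stay as the last step left them, time stands still between calls to the robot, and variables do not carry over. Pictures are saved under pics/ and viewed, at most 14 in all, crops included, and the job is handed in when it is done.

```bash
mkdir -p pics; python3 - <<'E'
from plant import ctrl
import cv2,numpy as np
print(ctrl.get_obs())
for n in("top","side"):
    s=ctrl.snapshot(n); cv2.imwrite(f"pics/{n}0.png",s["color"][:,:,::-1]); print(n,np.round(s["intrinsics"],1).tolist(),np.round(s["R"],4).tolist(),np.round(s["t"],4).tolist())
E
```

```text
{'clock': 0.0, 'joint_pos': array([ 8.22805228e+01,  2.05912927e+01,  6.32907634e-01, -2.03481393e-02,
       -7.01355723e+01, -1.65062377e+01]), 'qvel': array([-0.04629924, -0.02515012,  0.01037985,  0.06418776, -0.02169159,
       -0.05667367]), 'tau': array([-5.63874937e-05, -5.82707906e+01,  2.93061447e+01,  6.99691683e+00,
        6.90897970e-03, -1.60469449e-04]), 'tool_pos': array([0.27681497, 0.61512367, 0.24761697]), 'orientation': array([ 1.79904480e+02, -8.35762635e-03, -2.42326378e+01]), 'force': array([ 0.14863424,  0.03119454, -0.80577589]), 'moment': array([-0.013734  ,  0.00640197,  0.03420028]), 'gripper_force': 0.0, 'opening': 0.08781243018039989}
top [[387.0, 0.0, 323.9], [0.0, 387.0, 198.3], [0.0, 0.0, 1.0]] [[0.0207, -0.9996, 0.0198], [-0.996, -0.0223, -0.0862], [0.0866, -0.018, -0.9961]] [0.002, 0.4774, 1.1774]
side [[400.4, 0.0, 327.5], [0.0, 400.4, 201.5], [0.0, 0.0, 1.0]] [[0.9631, -0.269, 0.0071], [-0.2011, -0.7372, -0.6451], [0.1787, 0.6199, -0.7641]] [-0.4747, 0.1322, 0.949]
```

View pics/top0.png

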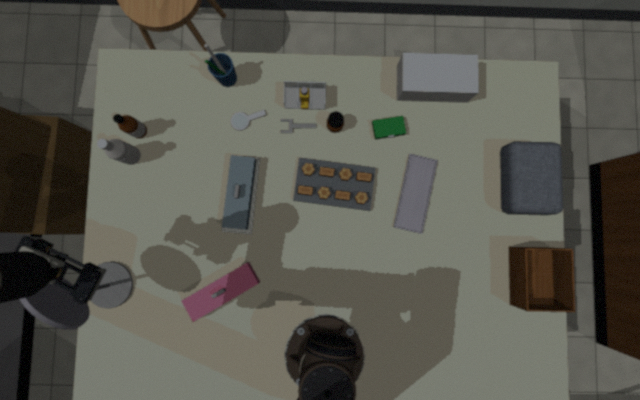

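View pics/side0.png

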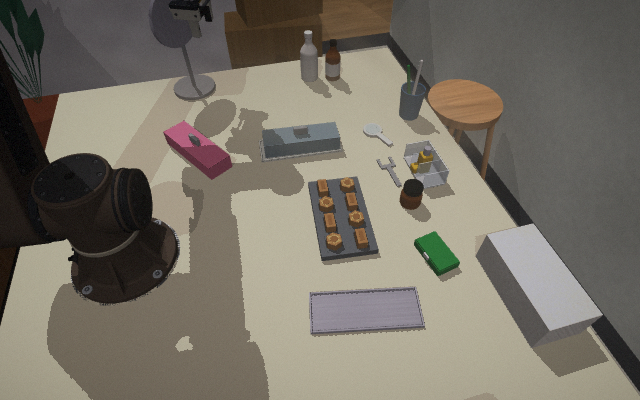

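The top view shows all eight soaps: four hexagonal and four oblong. The mould is near px (335,183), the covered dish near (240,190), the tray near (416,193) and the pink look-alike near (220,290), while the toiletries lie beyond the mould. In the side view the free surface left of the dish is clear. Next I measure by colour mask.

```bash
cat > h.py <<'E'
from plant import ctrl
import cv2,numpy as np
def ray(s,uv):
    uv=np.asarray(uv,float).reshape(-1,2);K=s["intrinsics"]
    p=(uv-[K[0,2],K[1,2]])/[K[0,0],K[1,1]]
    if s["name"]=="wrist":
        r=np.linalg.norm(p,axis=1,keepdims=True)+1e-9
        d=np.hstack([p/r*np.sin(r),np.cos(r)])
    else: d=np.hstack([p,np.ones((len(p),1))])
    R=np.asarray(s["R"]);return -R.T@np.asarray(s["t"]),d@R
def cast(s,uv,z):
    c,d=ray(s,uv);return (c+d*((z-c[2])/d[:,2])[:,None])[:,:2]
def snap(n,save=None):
    s=ctrl.snapshot(n);s["name"]=n
    s["hsv"]=cv2.cvtColor(s["color"],cv2.COLOR_RGB2HSV)
    if save:cv2.imwrite(f"pics/{save}.png",s["color"][:,:,::-1])
    return s
def blobs(s,lo,hi,z,amin=30,roi=None,close=0):
    m=cv2.inRange(s["hsv"],np.array(lo),np.array(hi))
    if roi: k=np.zeros_like(m);k[roi[1]:roi[3],roi[0]:roi[2]]=255;m&=k
    if close:m=cv2.morphologyEx(m,cv2.MORPH_CLOSE,np.ones((close,close)))
    out=[]
    for c in cv2.findContours(m,cv2.RETR_EXTERNAL,cv2.CHAIN_APPROX_NONE)[0]:
        if cv2.contourArea(c)<amin:continue
        (cx,cy),(w,h),a=r=cv2.minAreaRect((cast(s,c.reshape(-1,2),z)*1e4).astype(np.float32))
        if w<h: w,h,a=h,w,a+90   # a = direction of the long side
        px=c.reshape(-1,2).mean(0)
        out.append(dict(px=px.round().tolist(),xy=(round(cx/1e4,4),round(cy/1e4,4)),L=round(w/1e4,4),W=round(h/1e4,4),ang=round((a+90)%180-90,1)))
    return out
E
python3 - <<'E'
from h import *
s=snap("top")
for n,(u,v) in dict(mould=(300,196),mould2=(370,185),cover=(240,210),cover2=(240,165),dishrim=(225,200),tray=(416,193),tablebetween=(270,240),soap=(327,171),hex=(346,173),shade=(190,230)).items(): print(n,s["hsv"][v,u])
E
```

```text
mould [101  30  67]
mould2 [90 11 70]
cover [97 38 87]
cover2 [100  41  94]
dishrim [72 13 97]
tray [120  14 109]
tablebetween [22 43 89]
soap [ 16 146  94]
hex [ 15 143  91]
shade [23 35 87]
```

```bash
python3 - <<'E'
from h import *
s=snap("top")
P=lambda n,b:[print(n,x) for x in b]
P("cover",blobs(s,(88,24,40),(110,90,150),.05,300,(210,140,268,240)))
P("mould",blobs(s,(0,0,30),(180,255,82),.018,800,(285,150,385,218),7))
P("tray",blobs(s,(105,6,60),(150,60,200),.009,800,(385,145,450,240),3))
P("soap",blobs(s,(8,100,60),(22,255,200),.036,15,(285,150,385,215)))
E
```

```text
cover {'px': [239.0, 193.0], 'xy': (0.4886, 0.2682), 'L': 0.2169, 'W': 0.0756, 'ang': -4.6}
mould {'px': [334.0, 184.0], 'xy': (0.5242, -0.021), 'L': 0.2426, 'W': 0.1363, 'ang': 83.5}
tray {'px': [415.0, 194.0], 'xy': (0.5016, -0.2754), 'L': 0.2359, 'W': 0.09, 'ang': -11.9}
soap {'px': [361.0, 197.0], 'xy': (0.4817, -0.1013), 'L': 0.0352, 'W': 0.0318, 'ang': -36.0}
soap {'px': [342.0, 195.0], 'xy': (0.4875, -0.0431), 'L': 0.0433, 'W': 0.0237, 'ang': 84.1}
soap {'px': [324.0, 192.0], 'xy': (0.4944, 0.0134), 'L': 0.0326, 'W': 0.0303, 'ang': -43.7}
soap {'px': [305.0, 190.0], 'xy': (0.5004, 0.0708), 'L': 0.0441, 'W': 0.0235, 'ang': 83.1}
soap {'px': [364.0, 176.0], 'xy': (0.5466, -0.1081), 'L': 0.0442, 'W': 0.0235, 'ang': 81.8}
soap {'px': [345.0, 174.0], 'xy': (0.5523, -0.0508), 'L': 0.037, 'W': 0.031, 'ang': -88.6}
soap {'px': [326.0, 171.0], 'xy': (0.5586, 0.0057), 'L': 0.0435, 'W': 0.0243, 'ang': 84.2}
soap {'px': [308.0, 169.0], 'xy': (0.565, 0.0648), 'L': 0.0338, 'W': 0.0311, 'ang': -88.6}
```

```bash
cat >> h.py <<'E'
def plan(x,y,z,yaw=None,n=None):
    """prints calls [dx,dy,dz] rz in tool axes and controller units, tool pointing down"""
    o=ctrl.get_obs();p=o["tool_pos"];a=o["orientation"][2]
    print("at",p.round(4),"yaw",round(a,1),"t",round(o["clock"],1),"open",round(o["opening"],3),"j6",round(o["joint_pos"][5]),"tilt",o["orientation"][:2].round(2))
    if yaw is None:yaw=a
    d=np.array([x,y,z])-p;da=(yaw-a+180)%360-180
    n=n or int(max(np.ceil(np.linalg.norm(d[:2])/.098),np.ceil(abs(d[2])/.098),np.ceil(abs(da)/40),1))
    for i in range(n):
        b=np.radians(a+da*i/n);c,s=np.cos(b),np.sin(b);e=d/n*10
        print("  call",np.round([c*e[0]+s*e[1],s*e[0]-c*e[1],-e[2]],3).tolist(),"rz",round(-da/n/90,3))
E
python3 -c "
from h import *
plan(.4886,.2682,.2,-4.6)"
```

```text
at [0.2769 0.6153 0.248 ] yaw -24.2 t 0.2 open 0.088 j6 -17 tilt [ 1.7994e+02 -1.0000e-02]
  call [0.671, 0.459, 0.096] rz -0.044
  call [0.638, 0.504, 0.096] rz -0.044
  call [0.602, 0.547, 0.096] rz -0.044
  call [0.563, 0.587, 0.096] rz -0.044
  call [0.522, 0.624, 0.096] rz -0.044
```

```bash

python3 -m creep '[{"grip":0,"delta_pos":[0.336,0.23,0.048],"rotation":[0,0,-0.022]},{"grip":0,"delta_pos":[0.671,0.459,0.096],"rotation":[0,0,-0.044]},{"grip":0,"delta_pos":[0.671,0.459,0.096],"rotation":[0,0,-0.044]}]'
python3 -m creep '[{"grip":0,"delta_pos":[0.638,0.504,0.096],"rotation":[0,0,-0.044]},{"grip":0,"delta_pos":[0.638,0.504,0.096],"rotation":[0,0,-0.044]}]' >/dev/null
python3 -m creep '[{"grip":0,"delta_pos":[0.602,0.547,0.096],"rotation":[0,0,-0.044]},{"grip":0,"delta_pos":[0.602,0.547,0.096],"rotation":[0,0,-0.044]}]' >/dev/null
python3 -m creep '[{"grip":0,"delta_pos":[0.563,0.587,0.096],"rotation":[0,0,-0.044]},{"grip":0,"delta_pos":[0.563,0.587,0.096],"rotation":[0,0,-0.044]}]' >/dev/null
python3 -m creep '[{"grip":0,"delta_pos":[0.522,0.624,0.096],"rotation":[0,0,-0.044]},{"grip":0,"delta_pos":[0.522,0.624,0.096],"rotation":[0,0,-0.044]},{"grip":0,"delta_pos":[0.522,0.624,0.096],"rotation":[0,0,-0.044]},{"grip":0,"delta_pos":[0.522,0.624,0.096],"rotation":[0,0,-0.044]}]'
python3 -c "
from h import *
plan(.4886,.2682,.2,-4.6)
s=snap('wrist','w1');print(s['intrinsics'],s['R'],s['t'])
print(blobs(s,(88,24,40),(110,90,150),.05,300))"
```

```text
clock: 0.5
tool_pos: [0.3207, 0.5424, 0.2385]
orientation: [179.9, 0.0, -20.3]
force: [0.1, -0.2, 1.0]
opening: 0.0876
gripper_force: 0.0
clock: 1.5
tool_pos: [0.4895, 0.2681, 0.2005]
orientation: [180.0, 0.0, -4.5]
force: [-0.3, 0.6, -0.6]
opening: 0.0871
gripper_force: 0.0
at [0.4895 0.2681 0.2005] yaw -4.5 t 1.5 open 0.087 j6 37 tilt [1.7999e+02 1.0000e-02]
  call [-0.009, -0.0, 0.005] rz 0.001
[[309.70691629   0.         318.60296863]
 [  0.         309.70691629 204.4066632 ]
 [  0.           0.           1.        ]] [[-7.95193418e-02 -9.96833322e-01 -4.78516292e-05]
 [-9.53332825e-01  7.60351960e-02  2.92190304e-01]
 [-2.91261393e-01  2.32803992e-02 -9.56360196e-01]] [0.30517222 0.42366632 0.48217588]
[{'px': [315.0, 179.0], 'xy': (0.4972, 0.27), 'L': 0.2011, 'W': 0.0718, 'ang': -4.7}]
```

View pics/w1.png

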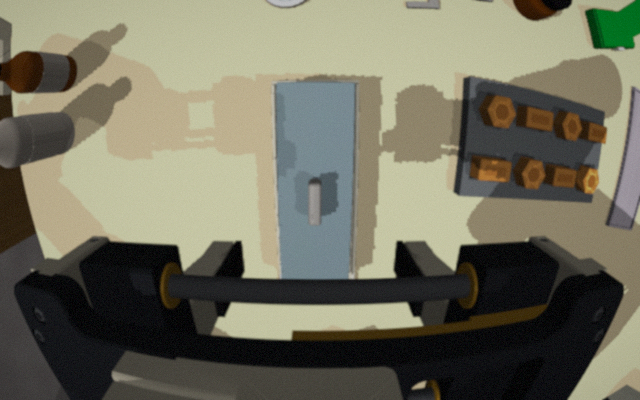

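The wrist view shows the cover centred at px (315,180), with its steel grip bar spanning (315,180) to (315,224). The mould is to the right of it.

```bash
python3 - <<'E'
from h import *
s=snap("wrist")
print(cast(s,[(315,183),(315,223)],.074), cast(s,[(275,83),(356,83)],.05))
print(cast(s,[(275,200),(355,200)],.05).mean(0))
plan(.4895,.268,.076,-4.6)
E
```

```text
[[0.50785034 0.26952707]
 [0.4708031  0.27256263]] [[0.59970494 0.29917275]
 [0.59371094 0.22538372]]
[0.48557023 0.271684  ]
at [0.4891 0.2693 0.2007] yaw -4.4 t 1.6 open 0.088 j6 37 tilt [-1.7998e+02 -1.0000e-02]
  call [0.003, 0.006, 0.623] rz 0.001
  call [0.003, 0.006, 0.623] rz 0.001
```

```bash

python3 -m creep '[{"grip":0,"delta_pos":[0,-0.018,0.4],"rotation":[0,0,0]},{"grip":0,"delta_pos":[0,-0.018,0.8],"rotation":[0,0,0]},{"grip":0,"delta_pos":[0,-0.018,0.8],"rotation":[0,0,0]}]' >/dev/null
python3 -m creep '[{"grip":0,"delta_pos":[0,0,0.25],"rotation":[0,0,0]},{"grip":0,"delta_pos":[0,0,0.44],"rotation":[0,0,0]},{"grip":0,"delta_pos":[0,0,0.44],"rotation":[0,0,0]},{"grip":1,"delta_pos":[0,0,0.44],"rotation":[0,0,0]},{"grip":1,"delta_pos":[0,0,0.44],"rotation":[0,0,0]}]'
python3 -m creep '[{"grip":1,"delta_pos":[0,0,0],"rotation":[0,0,0]},{"grip":1,"delta_pos":[0,0,0],"rotation":[0,0,0]},{"grip":1,"delta_pos":[0,0,0],"rotation":[0,0,0]},{"grip":1,"delta_pos":[0,0,0],"rotation":[0,0,0]},{"grip":1,"delta_pos":[0,0,0],"rotation":[0,0,0]}]'
python3 -c "
from h import *
plan(.4885,.271,.0755)"
```

```text
clock: 2.4
tool_pos: [0.4901, 0.2716, 0.0785]
orientation: [-179.9, -0.1, -4.4]
force: [-0.4, -0.6, 0.5]
opening: 0.0765
gripper_force: 0.0
clock: 2.9
tool_pos: [0.4893, 0.2704, 0.0766]
orientation: [180.0, -0.0, -4.4]
force: [1.4, 0.5, -0.4]
opening: 0.0373
gripper_force: 0.0
at [0.4893 0.2704 0.0766] yaw -4.4 t 2.9 open 0.037 j6 37 tilt [180.  -0.]
  call [-0.008, -0.005, 0.011] rz -0.0
```

```bash

python3 -m creep '[{"grip":1,"delta_pos":[0,0,0],"rotation":[0,0,0]},{"grip":1,"delta_pos":[0,0,0],"rotation":[0,0,0]},{"grip":1,"delta_pos":[0,0,0],"rotation":[0,0,0]},{"grip":1,"delta_pos":[0,0,0],"rotation":[0,0,0]},{"grip":1,"delta_pos":[0,0,0],"rotation":[0,0,0]}]'
python3 -m creep '[{"grip":1,"delta_pos":[0,0,-0.1],"rotation":[0,0,0]},{"grip":1,"delta_pos":[0,0,-0.3],"rotation":[0,0,0]},{"grip":1,"delta_pos":[0,0,-0.5],"rotation":[0,0,0]},{"grip":1,"delta_pos":[0,0,-0.7],"rotation":[0,0,0]},{"grip":1,"delta_pos":[0,0,-0.7],"rotation":[0,0,0]}]'
python3 -c "
from h import *
s=snap('top','t1');snap('wrist','w2');print(blobs(s,(88,24,40),(110,90,150),.12,300,(200,120,278,250)))
plan(.488,.405,.1466)"
```

```text
clock: 3.4
tool_pos: [0.4893, 0.2705, 0.0765]
orientation: [180.0, 0.0, -4.4]
force: [0.2, 0.3, 0.9]
opening: 0.0115
gripper_force: 30.0
clock: 3.9
tool_pos: [0.4906, 0.2715, 0.15]
orientation: [-179.8, -0.2, -4.4]
force: [0.6, 0.3, -1.1]
opening: 0.0117
gripper_force: 30.0
[{'px': [232.0, 211.0], 'xy': (0.4265, 0.2737), 'L': 0.0931, 'W': 0.0758, 'ang': -5.6}, {'px': [239.0, 161.0], 'xy': (0.5664, 0.2633), 'L': 0.0756, 'W': 0.0639, 'ang': 86.1}]
at [0.4892 0.2705 0.1471] yaw -4.4 t 4.0 open 0.012 j6 37 tilt [-1.7994e+02 -2.0000e-02]
  call [-0.058, -0.67, 0.003] rz -0.0
  call [-0.058, -0.67, 0.003] rz -0.0
```

View pics/w2.png

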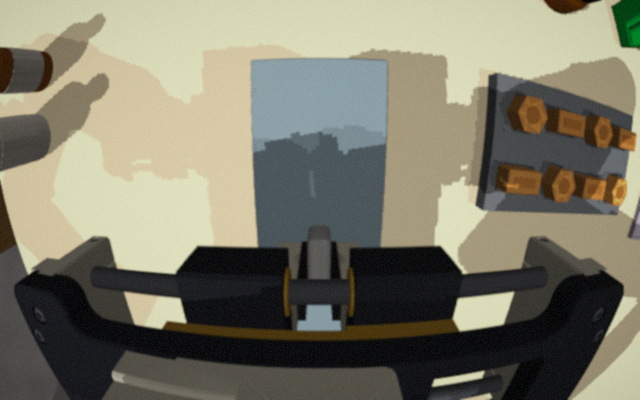

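The cover is held level at px (320,150), and the mould has not been disturbed. Now I carry it aside.

```bash

python3 -m creep '[{"grip":1,"delta_pos":[-0.02,-0.2,0],"rotation":[0,0,0]},{"grip":1,"delta_pos":[-0.04,-0.45,0],"rotation":[0,0,0]},{"grip":1,"delta_pos":[-0.058,-0.67,0],"rotation":[0,0,0]}]' >/dev/null
python3 -m creep '[{"grip":1,"delta_pos":[-0.02,-0.3,0],"rotation":[0,0,0]},{"grip":1,"delta_pos":[-0.045,-0.55,0],"rotation":[0,0,0]},{"grip":1,"delta_pos":[-0.058,-0.67,0],"rotation":[0,0,0]},{"grip":1,"delta_pos":[-0.058,-0.67,0],"rotation":[0,0,0]}]' >/dev/null
python3 -m creep '[{"grip":1,"delta_pos":[0,0,0.3],"rotation":[0,0,0]},{"grip":1,"delta_pos":[0,0,0.55],"rotation":[0,0,0]},{"grip":1,"delta_pos":[0,0,0.68],"rotation":[0,0,0]},{"grip":1,"delta_pos":[0,0,0.72],"rotation":[0,0,0]},{"grip":1,"delta_pos":[0,0,0.72],"rotation":[0,0,0]}]'
python3 -c "
from h import *
plan(.488,.405,.0725)"
```

```text
clock: 5.2
tool_pos: [0.4882, 0.4048, 0.0745]
orientation: [180.0, 0.0, -4.4]
force: [0.4, 0.4, -1.7]
opening: 0.0117
gripper_force: 30.0
at [0.4882 0.4048 0.0745] yaw -4.4 t 5.2 open 0.012 j6 28 tilt [1.7996e+02 1.0000e-02]
  call [-0.002, -0.002, 0.02] rz -0.0
```

```bash

python3 -m creep '[{"grip":1,"delta_pos":[0,0,0.01],"rotation":[0,0,0]},{"grip":1,"delta_pos":[0,0,0.02],"rotation":[0,0,0]},{"grip":1,"delta_pos":[0,0,0.02],"rotation":[0,0,0]}]'
python3 -m creep '[{"grip":0.5,"delta_pos":[0,0,0],"rotation":[0,0,0]},{"grip":0.5,"delta_pos":[0,0,0],"rotation":[0,0,0]},{"grip":0.5,"delta_pos":[0,0,0],"rotation":[0,0,0]},{"grip":0.5,"delta_pos":[0,0,-0.3],"rotation":[0,0,0]},{"grip":0.5,"delta_pos":[0,0,-0.8],"rotation":[0,0,0]}]'
python3 -c "
from h import *
s=snap('top')
for b in blobs(s,(88,24,40),(110,90,150),.046,200,(160,120,228,250)):print(b)
s=snap('wrist','w3')
for b in blobs(s,(88,24,40),(110,90,150),.046,200):print(b)
plan(.5,.27,.2)"
```

```text
clock: 5.5
tool_pos: [0.4883, 0.4052, 0.0734]
orientation: [-179.9, -0.0, -4.4]
force: [0.2, -0.1, -1.9]
opening: 0.0118
gripper_force: 30.0
clock: 6.0
tool_pos: [0.4866, 0.4032, 0.1499]
orientation: [179.6, 0.2, -4.5]
force: [1.2, 0.8, -0.3]
opening: 0.0423
gripper_force: 0.0
{'px': [192.0, 214.0], 'xy': (0.4205, 0.4055), 'L': 0.0823, 'W': 0.0779, 'ang': -4.7}
{'px': [199.0, 164.0], 'xy': (0.5695, 0.3933), 'L': 0.0778, 'W': 0.0521, 'ang': 86.7}
{'px': [321.0, 308.0], 'xy': (0.3858, 0.4123), 'L': 0.0699, 'W': 0.0141, 'ang': 85.6}
{'px': [319.0, 181.0], 'xy': (0.5077, 0.4024), 'L': 0.1774, 'W': 0.0706, 'ang': -4.5}
at [0.4909 0.4078 0.1598] yaw -4.3 t 6.1 open 0.043 j6 28 tilt [-179.51   -0.41]
  call [0.098, 0.684, -0.201] rz -0.0
  call [0.098, 0.684, -0.201] rz -0.0
```

View pics/w3.png

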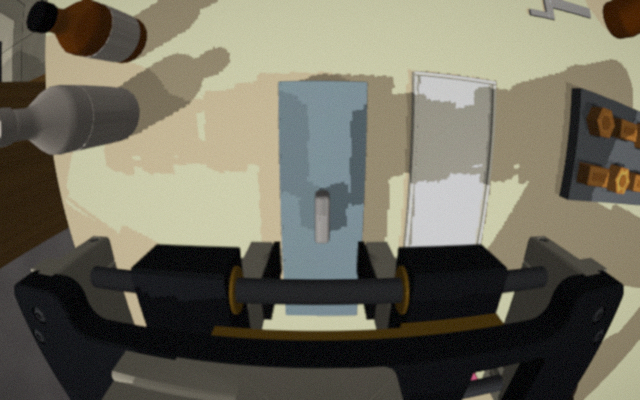

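The cover stands upright at px (320,190). The dish at (450,160) is empty and the mould soaps are intact.

```bash
python3 -c "
from h import *
plan(.5008,.0706,.11,-6.5)"
```

```text
at [0.4909 0.4078 0.1598] yaw -4.3 t 6.1 open 0.043 j6 28 tilt [-179.51   -0.41]
  call [0.089, 0.839, 0.125] rz 0.006
  call [0.096, 0.838, 0.125] rz 0.006
  call [0.104, 0.837, 0.125] rz 0.006
  call [0.112, 0.836, 0.125] rz 0.006
```

```bash

python3 -m creep '[{"grip":0.5,"delta_pos":[0.05,0.4,0],"rotation":[0,0,0.006]},{"grip":0.5,"delta_pos":[0.089,0.839,0.05],"rotation":[0,0,0.006]}]' >/dev/null
python3 -m creep '[{"grip":0.5,"delta_pos":[0.05,0.45,0.05],"rotation":[0,0,0.006]},{"grip":0.5,"delta_pos":[0.096,0.838,0.125],"rotation":[0,0,0.006]}]' >/dev/null
python3 -m creep '[{"grip":0.5,"delta_pos":[0.05,0.45,0.06],"rotation":[0,0,0.006]},{"grip":0.5,"delta_pos":[0.104,0.837,0.125],"rotation":[0,0,0.006]}]' >/dev/null
python3 -m creep '[{"grip":0.5,"delta_pos":[0.05,0.45,0.06],"rotation":[0,0,0.006]},{"grip":0.5,"delta_pos":[0.112,0.836,0.125],"rotation":[0,0,0.006]},{"grip":0.5,"delta_pos":[0.112,0.836,0.125],"rotation":[0,0,0.006]},{"grip":0.5,"delta_pos":[0.112,0.836,0.125],"rotation":[0,0,0.006]}]'
python3 -c "
from h import *
s=snap('top','t2')
print('dish',blobs(s,(90,0,90),(170,45,255),.009,100,(215,145,268,245),3))
print('dish',blobs(s,(90,0,60),(170,45,255),.009,100,(215,145,268,245),3))
for n,p in dict(lit=(245,205),sh=(240,175),tab=(265,235)).items():print(n,s['hsv'][p[1],p[0]])
w=snap('wrist','w4');
for b in blobs(w,(8,100,60),(22,255,200),.036,30):print(b)
plan(.5008,.0706,.042,-6.5)
cv2.imwrite('pics/t2c.png',cv2.resize(s['color'][130:250,160:400,::-1],None,fx=3,fy=3))"
```

```text
clock: 7.1
tool_pos: [0.4977, 0.0669, 0.1103]
orientation: [-180.0, -0.0, -6.7]
force: [0.1, 1.3, 0.8]
opening: 0.0439
gripper_force: 0.0
dish []
dish []
lit [13 67 46]
sh [ 9 64 40]
tab [ 42  23 145]
{'px': [358.0, 331.0], 'xy': (0.3907, 0.0344), 'L': 0.2836, 'W': 0.0165, 'ang': 83.5}
{'px': [405.0, 291.0], 'xy': (0.4305, 0.0028), 'L': 0.0475, 'W': 0.0097, 'ang': -3.5}
{'px': [233.0, 291.0], 'xy': (0.447, 0.1437), 'L': 0.0479, 'W': 0.0108, 'ang': -17.6}
{'px': [452.0, 215.0], 'xy': (0.4913, -0.0413), 'L': 0.0521, 'W': 0.0299, 'ang': 83.1}
{'px': [314.0, 223.0], 'xy': (0.5037, 0.0696), 'L': 0.0439, 'W': 0.0299, 'ang': 83.4}
{'px': [511.0, 216.0], 'xy': (0.485, -0.0976), 'L': 0.0488, 'W': 0.0383, 'ang': 53.3}
{'px': [390.0, 216.0], 'xy': (0.4969, 0.0139), 'L': 0.046, 'W': 0.0345, 'ang': 24.3}
{'px': [519.0, 140.0], 'xy': (0.5476, -0.1037), 'L': 0.0565, 'W': 0.0242, 'ang': 83.6}
{'px': [394.0, 130.0], 'xy': (0.5597, 0.0067), 'L': 0.0474, 'W': 0.0242, 'ang': 84.2}
{'px': [461.0, 136.0], 'xy': (0.5536, -0.0489), 'L': 0.0472, 'W': 0.0347, 'ang': 83.1}
{'px': [292.0, 119.0], 'xy': (0.5743, 0.075), 'L': 0.0171, 'W': 0.0046, 'ang': -36.1}
{'px': [313.0, 128.0], 'xy': (0.5662, 0.0627), 'L': 0.0384, 'W': 0.0345, 'ang': 23.1}
at [0.4979 0.0683 0.1105] yaw -6.6 t 7.2 open 0.044 j6 53 tilt [-1.7997e+02 -6.0000e-02]
  call [0.026, -0.026, 0.685] rz -0.001
```

View pics/t2c.png

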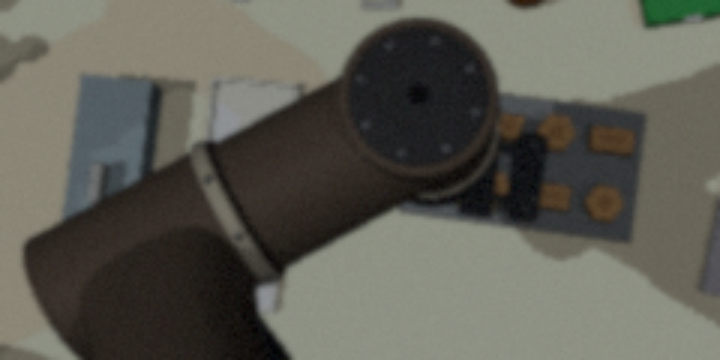

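The arm hides most of the dish from the top camera, so I will measure the dish with the wrist camera. The bar under the gripper agrees with the first fix, so I pick it.

```bash

python3 -m creep '[{"grip":0.5,"delta_pos":[0.03,-0.024,0.3],"rotation":[0,0,0]},{"grip":0.5,"delta_pos":[0.03,-0.024,0.6],"rotation":[0,0,0]},{"grip":0.5,"delta_pos":[0.03,-0.024,0.685],"rotation":[0,0,0]},{"grip":0.5,"delta_pos":[0.03,-0.024,0.685],"rotation":[0,0,0]},{"grip":1,"delta_pos":[0.03,-0.024,0.685],"rotation":[0,0,0]}]'
python3 -m creep '[{"grip":1,"delta_pos":[0,0,0],"rotation":[0,0,0]},{"grip":1,"delta_pos":[0,0,0],"rotation":[0,0,0]},{"grip":1,"delta_pos":[0,0,0],"rotation":[0,0,0]},{"grip":1,"delta_pos":[0,0,0],"rotation":[0,0,0]}]'
python3 -m creep '[{"grip":1,"delta_pos":[0,0,-0.15],"rotation":[0,0,0]},{"grip":1,"delta_pos":[0,0,-0.4],"rotation":[0,0,0]},{"grip":1,"delta_pos":[0,0,-0.8],"rotation":[0,0,0]},{"grip":1,"delta_pos":[0,0,-0.8],"rotation":[0,0,0]}]'
python3 -c "
from h import *
plan(.42,.271,.13,84,4)
plan(.42,.271,.13,-94,4)"
```

```text
clock: 7.7
tool_pos: [0.501, 0.0709, 0.0416]
orientation: [-180.0, -0.0, -6.5]
force: [-0.1, 0.1, 0.1]
opening: 0.0437
gripper_force: 30.0
clock: 8.1
tool_pos: [0.5009, 0.0699, 0.0419]
orientation: [-180.0, -0.0, -6.6]
force: [0.8, 0.1, 0.5]
opening: 0.0437
gripper_force: 30.4
clock: 8.5
tool_pos: [0.5032, 0.0705, 0.1262]
orientation: [-179.8, -0.4, -6.5]
force: [0.1, -0.2, 0.1]
opening: 0.0439
gripper_force: 30.0
at [0.5032 0.0705 0.1262] yaw -6.5 t 8.5 open 0.044 j6 53 tilt [-179.8    -0.38]
  call [-0.264, -0.474, -0.009] rz -0.251
  call [-0.061, -0.539, -0.009] rz -0.251
  call [0.151, -0.521, -0.009] rz -0.251
  call [0.34, -0.423, -0.009] rz -0.251
at [0.5032 0.0705 0.1262] yaw -6.5 t 8.5 open 0.044 j6 53 tilt [-179.8    -0.38]
  call [-0.264, -0.474, -0.009] rz 0.243
  call [-0.421, -0.342, -0.009] rz 0.243
  call [-0.518, -0.16, -0.009] rz 0.243
  call [-0.541, 0.044, -0.009] rz 0.243
```

The opening of 44 mm shows I gripped the bar along its length. The tool closes along its y axis, which lies along world y at this yaw. I look before going on.

```bash
python3 -c "
from h import *
snap('wrist','w5');s=snap('side');cv2.imwrite('pics/s5.png',cv2.resize(s['color'][100:280,230:450,::-1],None,fx=3,fy=3))"
```

```text
(no output)
```

View pics/w5.png

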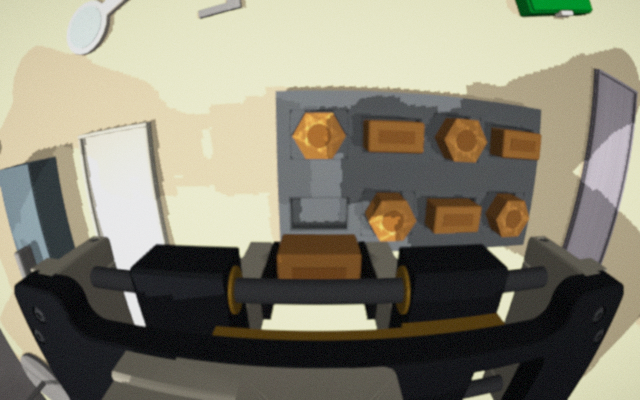

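View pics/s5.png

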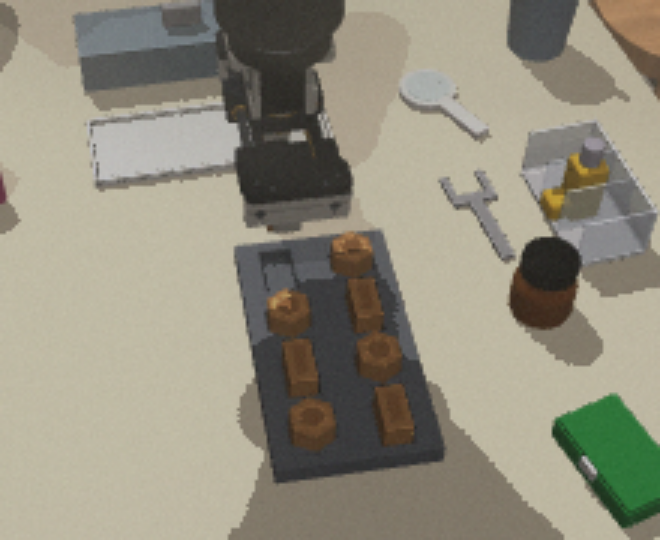

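The bar is held firmly by its ends, with the far row undisturbed. The near hex at side px (290,312) may be slightly tilted. I place this bar without turning, long side across the dish, after measuring the dish from above.

```bash
python3 -c "
from h import *
plan(.46,.271,.17,-4.6)"
```

```text
at [0.5008 0.0698 0.1225] yaw -6.6 t 8.6 open 0.044 j6 53 tilt [-1.7992e+02 -9.0000e-02]
  call [-0.212, -0.651, -0.158] rz -0.007
  call [-0.205, -0.653, -0.158] rz -0.007
  call [-0.197, -0.655, -0.158] rz -0.007
```

```bash

python3 -m creep '[{"grip":1,"delta_pos":[-0.1,-0.3,-0.158],"rotation":[0,0,-0.007]},{"grip":1,"delta_pos":[-0.212,-0.651,-0.158],"rotation":[0,0,-0.007]}]' >/dev/null
python3 -m creep '[{"grip":1,"delta_pos":[-0.1,-0.35,-0.158],"rotation":[0,0,-0.007]},{"grip":1,"delta_pos":[-0.205,-0.653,-0.158],"rotation":[0,0,-0.007]}]' >/dev/null
python3 -m creep '[{"grip":1,"delta_pos":[-0.1,-0.35,-0.158],"rotation":[0,0,-0.007]},{"grip":1,"delta_pos":[-0.19,-0.6,-0.158],"rotation":[0,0,-0.007]},{"grip":1,"delta_pos":[-0.197,-0.655,-0.158],"rotation":[0,0,-0.007]},{"grip":1,"delta_pos":[-0.197,-0.655,-0.158],"rotation":[0,0,-0.007]}]'
python3 -c "
from h import *
s=snap('wrist','w6')
plan(.575,.264,.04,-4.6)"
```

```text
clock: 9.4
tool_pos: [0.4591, 0.271, 0.1676]
orientation: [179.9, 0.1, -4.6]
force: [-0.1, -0.4, -1.2]
opening: 0.0438
gripper_force: 30.0
at [0.4593 0.2702 0.1677] yaw -4.7 t 9.4 open 0.044 j6 34 tilt [1.7988e+02 1.0000e-01]
  call [0.579, -0.016, 0.638] rz -0.0
  call [0.579, -0.016, 0.638] rz -0.0
```

View pics/w6.png

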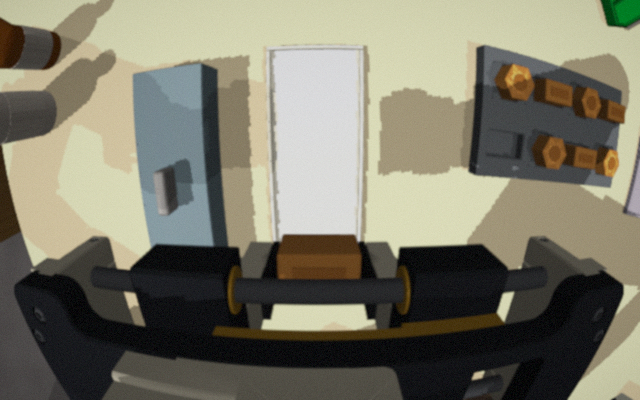

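The dish's far rim corners are at px (266,46) and (366,46), with its sides running down to about row 235. The bar is held level between the fingers at (320,265).

```bash
python3 - <<'E'
from h import *
s=snap("wrist")
print(s["hsv"][100,262:276].tolist(),s["hsv"][100,356:372].tolist())
print(s["hsv"][40:54,320].tolist())
m=cv2.inRange(s["hsv"],np.array((90,4,100)),np.array((150,45,255)))
pts=[]
for r in range(70,220,10):
    c=np.where(m[r,240:400])[0]+240
    e=cast(s,[(c.min(),r),(c.max(),r)],.006); pts.append(e.mean(0)); 
    if r%50==0:print(r,c.min(),c.max(),e.round(4).tolist(),np.linalg.norm(e[0]-e[1]).round(4))
pts=np.array(pts);k=np.polyfit(pts[:,0],pts[:,1],1);print("yaw",np.degrees(np.arctan(k[0])),k)
r=np.where(m[30:100,320])[0].min()+30;print("far",r,cast(s,[(320,r)],.009),cast(s,[(320,46)],.009))
E
```

```text
[[21, 60, 212], [21, 58, 210], [22, 54, 212], [23, 40, 211], [18, 27, 209], [27, 24, 205], [19, 25, 191], [28, 24, 148], [23, 25, 132], [21, 26, 137], [20, 24, 160], [20, 25, 185], [24, 23, 210], [21, 25, 216]] [[20, 7, 212], [28, 17, 205], [23, 23, 201], [22, 14, 204], [30, 2, 217], [40, 4, 206], [28, 21, 184], [24, 50, 167], [26, 52, 156], [20, 64, 160], [20, 60, 161], [22, 67, 163], [24, 54, 176], [27, 44, 207], [30, 41, 214], [32, 43, 219]]
[[30, 39, 217], [32, 44, 214], [31, 41, 212], [28, 44, 199], [28, 35, 184], [18, 19, 197], [17, 8, 213], [33, 12, 208], [27, 15, 182], [30, 6, 178], [120, 4, 203], [0, 0, 211], [150, 2, 218], [108, 6, 220]]
100 280 348 [[0.5536, 0.298], [0.5481, 0.2336]] 0.0646Traceback (most recent call last):
  File "<stdin>", line 9, in <module>
    return umr_minimum(a, axis, None, out, keepdims, initial, where)
ValueError: zero-size array to reduction operation minimum which has no identity
```

```bash
python3 - <<'E'
from h import *
s=snap("wrist")
m=((s["hsv"][:,:,1]<34)&(s["hsv"][:,:,2]>90)).astype(np.uint8)
m=cv2.morphologyEx(m,cv2.MORPH_OPEN,np.ones((3,3)))
P=[]
for r in range(60,221,8):
    row=cv2.blur(s["hsv"][r:r+1,:,1].astype(np.float32),(3,1))[0]
    a=300
    while row[a]<33:a-=1
    b=330
    while row[b]<33:b+=1
    e=cast(s,[(a+.5,r),(b-.5,r)],.009)
    P.append(np.r_[e.mean(0),np.linalg.norm(e[0]-e[1])])
    if r%40==20:print(r,a,b,P[-1].round(4))
P=np.array(P);P=P[abs(P[:,2]-.092)<.006];k=np.polyfit(P[:,0],P[:,1],1);print(len(P),"yaw",np.degrees(np.arctan(k[0])),"y@.49",np.polyval(k,.49),"far",cast(s,[(318,44)],.009))
E
```

```text
60 264 362 [0.5903 0.2631 0.0913]
100 265 362 [0.5514 0.2658 0.0907]
140 266 362 [0.513  0.2686 0.0911]
180 267 362 [0.4736 0.2715 0.0925]
220 270 360 [0.4319 0.2746 0.091 ]
21 yaw -4.067832089853815 y@.49 0.27023102634832985 far [[0.60462895 0.25707995]]
```

```bash

python3 -m creep '[{"grip":1,"delta_pos":[0.25,-0.01,0.1],"rotation":[0,0,0]},{"grip":1,"delta_pos":[0.555,-0.017,0.6],"rotation":[0,0,0]},{"grip":1,"delta_pos":[0.555,-0.017,0.6],"rotation":[0,0,0]}]' >/dev/null
python3 -m creep '[{"grip":1,"delta_pos":[0.3,-0.01,0.1],"rotation":[0,0,0]},{"grip":1,"delta_pos":[0.555,-0.017,0.3],"rotation":[0,0,0]},{"grip":1,"delta_pos":[0.555,-0.017,0.55],"rotation":[0,0,0]},{"grip":1,"delta_pos":[0.555,-0.017,0.55],"rotation":[0,0,0]}]'
python3 -c "
from h import *
plan(.570,.2645,.040,-4.3)"
```

```text
clock: 10.25
tool_pos: [0.5692, 0.2624, 0.0506]
orientation: [179.7, 0.3, -4.9]
force: [-0.7, -1.2, -1.3]
opening: 0.0437
gripper_force: 30.0
at [0.5692 0.2624 0.0506] yaw -4.9 t 10.2 open 0.044 j6 43 tilt [179.75   0.29]
  call [0.006, -0.022, 0.106] rz -0.006
```

```bash

python3 -m creep '[{"grip":1,"delta_pos":[0.006,-0.015,0.06],"rotation":[0,0,-0.006]},{"grip":1,"delta_pos":[0.006,-0.015,0.105],"rotation":[0,0,-0.006]},{"grip":1,"delta_pos":[0.006,-0.015,0.105],"rotation":[0,0,-0.006]}]'
python3 -m creep '[{"grip":0.35,"delta_pos":[0,0,0],"rotation":[0,0,0]},{"grip":0.35,"delta_pos":[0,0,0],"rotation":[0,0,0]},{"grip":0.35,"delta_pos":[0,0,-0.3],"rotation":[0,0,0]},{"grip":0.35,"delta_pos":[0,0,-0.7],"rotation":[0,0,0]},{"grip":0.5,"delta_pos":[0,0,-0.9],"rotation":[0,0,0]}]'
python3 -c "
from h import *
c,s_=np.cos(np.radians(-6.5)),np.sin(np.radians(-6.5))
for n,p in dict(hA=(-33,-87),hB=(-33,29),hC=(33,-29),hD=(33,87),bA=(-33,-29),bC=(33,-87),bD=(33,29)).items(): print(n,(.5238+(c*p[0]-s_*p[1])/1e3).round(4),(-.0195+(s_*p[0]+c*p[1])/1e3).round(4))
plan(.5600,.0056,.13,83.5)"
```

```text
clock: 10.55
tool_pos: [0.5714, 0.2669, 0.0441]
orientation: [-180.0, -0.0, -4.1]
force: [-0.1, 0.1, -0.1]
opening: 0.0442
gripper_force: 30.0
clock: 11.05
tool_pos: [0.5728, 0.2675, 0.1373]
orientation: [-179.9, -0.2, -4.1]
force: [0.4, 0.0, 1.2]
opening: 0.0534
gripper_force: 0.0
hA 0.4812 -0.1022
hB 0.4943 0.013
hC 0.5533 -0.052
hD 0.5664 0.0632
bA 0.4877 -0.0446
bC 0.5467 -0.1097
bD 0.5599 0.0056
at [0.5728 0.2675 0.1373] yaw -4.1 t 11.1 open 0.053 j6 43 tilt [-179.86   -0.21]
  call [0.02, 0.874, 0.024] rz -0.324
  call [-0.409, 0.773, 0.024] rz -0.324
  call [-0.734, 0.475, 0.024] rz -0.324
```

```bash

python3 -m creep '[{"grip":0.5,"delta_pos":[0.02,0.45,0.0],"rotation":[0,0,-0.1]},{"grip":0.5,"delta_pos":[0.02,0.874,0.024],"rotation":[0,0,-0.2]},{"grip":0.5,"delta_pos":[0.02,0.874,0.024],"rotation":[0,0,-0.3]},{"grip":0.5,"delta_pos":[0.02,0.874,0.024],"rotation":[0,0,-0.324]}]' >/dev/null
python3 -m creep '[{"grip":0.5,"delta_pos":[-0.2,0.4,0.0],"rotation":[0,0,-0.1]},{"grip":0.5,"delta_pos":[-0.409,0.773,0.024],"rotation":[0,0,-0.2]},{"grip":0.5,"delta_pos":[-0.409,0.773,0.024],"rotation":[0,0,-0.3]},{"grip":0.5,"delta_pos":[-0.409,0.773,0.024],"rotation":[0,0,-0.324]}]' >/dev/null
python3 -m creep '[{"grip":0.5,"delta_pos":[-0.36,0.24,0.0],"rotation":[0,0,-0.1]},{"grip":0.5,"delta_pos":[-0.734,0.475,0.024],"rotation":[0,0,-0.2]},{"grip":0.5,"delta_pos":[-0.734,0.475,0.024],"rotation":[0,0,-0.3]},{"grip":0.5,"delta_pos":[-0.734,0.475,0.024],"rotation":[0,0,-0.324]},{"grip":0.5,"delta_pos":[-0.734,0.475,0.024],"rotation":[0,0,-0.324]}]'
python3 -c "
from h import *
s=snap('wrist','w7')
for b in blobs(s,(8,100,60),(22,255,230),.036,60):print(b)
s=snap('top')
for b in blobs(s,(8,100,60),(22,255,200),.036,15,(215,140,385,240)):print(b)
plan(.5600,.0056,.042,83.5)"
```

```text
clock: 12.35
tool_pos: [0.5584, 0.0043, 0.1268]
orientation: [180.0, -0.0, 83.3]
force: [1.3, -0.0, 0.4]
opening: 0.0441
gripper_force: 0.0
{'px': [7.0, 383.0], 'xy': (-0.252, -0.3847), 'L': 0.3313, 'W': 0.0801, 'ang': 38.2}
{'px': [347.0, 329.0], 'xy': (0.5947, -0.1071), 'L': 0.3014, 'W': 0.0404, 'ang': -7.3}
{'px': [233.0, 290.0], 'xy': (0.4755, -0.059), 'L': 0.0496, 'W': 0.0116, 'ang': 74.9}
{'px': [404.0, 289.0], 'xy': (0.6257, -0.0758), 'L': 0.0522, 'W': 0.0123, 'ang': -86.8}
{'px': [320.0, 267.0], 'xy': (0.5549, -0.0388), 'L': 0.0339, 'W': 0.0284, 'ang': -6.7}
{'px': [241.0, 249.0], 'xy': (0.4912, -0.0203), 'L': 0.012, 'W': 0.0112, 'ang': 84.7}
{'px': [240.0, 211.0], 'xy': (0.4957, 0.0147), 'L': 0.0418, 'W': 0.039, 'ang': 54.9}
{'px': [479.0, 211.0], 'xy': (0.6997, -0.0073), 'L': 0.0541, 'W': 0.0517, 'ang': 54.2}
{'px': [320.0, 210.0], 'xy': (0.5599, 0.0076), 'L': 0.049, 'W': 0.0246, 'ang': 83.3}
{'px': [319.0, 139.0], 'xy': (0.5659, 0.0626), 'L': 0.0386, 'W': 0.035, 'ang': 23.7}
{'px': [558.0, 109.0], 'xy': (0.7947, 0.0786), 'L': 0.103, 'W': 0.0343, 'ang': 0.5}
{'px': [361.0, 198.0], 'xy': (0.4803, -0.1002), 'L': 0.0351, 'W': 0.0314, 'ang': -32.8}
{'px': [344.0, 195.0], 'xy': (0.4873, -0.0488), 'L': 0.0307, 'W': 0.0246, 'ang': -89.1}
{'px': [364.0, 176.0], 'xy': (0.5465, -0.1078), 'L': 0.0421, 'W': 0.0224, 'ang': 83.2}
{'px': [346.0, 174.0], 'xy': (0.5515, -0.0568), 'L': 0.0336, 'W': 0.0193, 'ang': -10.3}
{'px': [308.0, 172.0], 'xy': (0.5573, 0.0646), 'L': 0.0215, 'W': 0.0155, 'ang': -88.6}
at [0.5585 0.0049 0.1267] yaw 83.2 t 12.4 open 0.044 j6 153 tilt [ 1.7996e+02 -2.0000e-02]
  call [0.009, 0.014, 0.847] rz -0.003
```

View pics/w7.png

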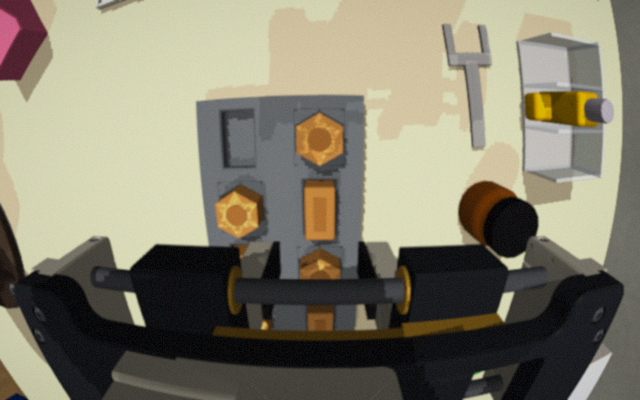

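The wrist view shows the next bar at px (320,210) centred between the fingers and all mould soaps upright. Joint 6 is near its limit, so I make a half turn to the equivalent grasp.

```bash

for i in 1 ; do 
python3 -m creep '[{"grip":0.5,"delta_pos":[0,0,0],"rotation":[0,0,0.1]},{"grip":0.5,"delta_pos":[0,0,0],"rotation":[0,0,0.2]},{"grip":0.5,"delta_pos":[0,0,0],"rotation":[0,0,0.3]},{"grip":0.5,"delta_pos":[0,0,0],"rotation":[0,0,0.4]},{"grip":0.5,"delta_pos":[0,0,0],"rotation":[0,0,0.4]}]' >/dev/null
python3 -m creep '[{"grip":0.5,"delta_pos":[0,0,0],"rotation":[0,0,0.1]},{"grip":0.5,"delta_pos":[0,0,0],"rotation":[0,0,0.2]},{"grip":0.5,"delta_pos":[0,0,0],"rotation":[0,0,0.3]},{"grip":0.5,"delta_pos":[0,0,0],"rotation":[0,0,0.4]},{"grip":0.5,"delta_pos":[0,0,0],"rotation":[0,0,0.4]}]' >/dev/null
python3 -m creep '[{"grip":0.5,"delta_pos":[0,0,0],"rotation":[0,0,0.1]},{"grip":0.5,"delta_pos":[0,0,0],"rotation":[0,0,0.2]},{"grip":0.5,"delta_pos":[0,0,0],"rotation":[0,0,0.3]},{"grip":0.5,"delta_pos":[0,0,0],"rotation":[0,0,0.4]},{"grip":0.5,"delta_pos":[0,0,0],"rotation":[0,0,0.4]}]' >/dev/null
python3 -m creep '[{"grip":0.5,"delta_pos":[0,0,0],"rotation":[0,0,0.1]},{"grip":0.5,"delta_pos":[0,0,0],"rotation":[0,0,0.2]},{"grip":0.5,"delta_pos":[0,0,0],"rotation":[0,0,0.3]},{"grip":0.5,"delta_pos":[0,0,0],"rotation":[0,0,0.4]},{"grip":0.5,"delta_pos":[0,0,0],"rotation":[0,0,0.4]}]' >/dev/null
python3 -m creep '[{"grip":0.5,"delta_pos":[0,0,0],"rotation":[0,0,0.1]},{"grip":0.5,"delta_pos":[0,0,0],"rotation":[0,0,0.2]},{"grip":0.5,"delta_pos":[0,0,0],"rotation":[0,0,0.3]},{"grip":0.5,"delta_pos":[0,0,0],"rotation":[0,0,0.4]},{"grip":0.5,"delta_pos":[0,0,0],"rotation":[0,0,0.4]}]'
done
python3 -c "
from h import *
plan(.5600,.0056,.042,-96.5)"
```

```text
clock: 14.95
tool_pos: [0.5583, 0.0047, 0.1263]
orientation: [180.0, -0.0, -96.5]
force: [0.5, 0.4, -0.3]
opening: 0.0436
gripper_force: 0.0
at [0.5583 0.0047 0.1263] yaw -96.5 t 14.9 open 0.044 j6 -27 tilt [180.  -0.]
  call [-0.011, -0.016, 0.843] rz 0.0
```

```bash

python3 -m creep '[{"grip":0.5,"delta_pos":[-0.011,-0.016,0.35],"rotation":[0,0,0]},{"grip":0.5,"delta_pos":[-0.011,-0.016,0.7],"rotation":[0,0,0]},{"grip":0.5,"delta_pos":[-0.011,-0.016,0.845],"rotation":[0,0,0]},{"grip":0.5,"delta_pos":[-0.011,-0.016,0.845],"rotation":[0,0,0]},{"grip":1,"delta_pos":[-0.011,-0.016,0.845],"rotation":[0,0,0]}]'
python3 -m creep '[{"grip":1,"delta_pos":[0,0,0],"rotation":[0,0,0]},{"grip":1,"delta_pos":[0,0,0],"rotation":[0,0,0]},{"grip":1,"delta_pos":[0,0,0],"rotation":[0,0,0]},{"grip":1,"delta_pos":[0,0,0],"rotation":[0,0,0]}]'
python3 -m creep '[{"grip":1,"delta_pos":[0,0,-0.15],"rotation":[0,0,0]},{"grip":1,"delta_pos":[0,0,-0.4],"rotation":[0,0,0]},{"grip":1,"delta_pos":[0,0,-0.8],"rotation":[0,0,0]},{"grip":1,"delta_pos":[0,0,-0.8],"rotation":[0,0,0]}]'
python3 -c "
from h import *
s=snap('side')
for b in blobs(s,(8,100,50),(22,255,230),.034,60,(230,110,390,260)):print(b)
plan(.5134,.2686,.085,-94.1)"
```

```text
clock: 15.45
tool_pos: [0.5601, 0.0057, 0.0416]
orientation: [180.0, -0.0, -96.2]
force: [-0.3, 0.2, 0.2]
opening: 0.04
gripper_force: 0.0
clock: 15.85
tool_pos: [0.5602, 0.0056, 0.0419]
orientation: [-180.0, 0.0, -96.6]
force: [0.1, -0.9, 0.5]
opening: 0.0239
gripper_force: 30.0
clock: 16.25
tool_pos: [0.5632, 0.0062, 0.1269]
orientation: [-179.5, 0.1, -96.6]
force: [0.5, -0.1, -0.4]
opening: 0.0236
gripper_force: 30.0
{'px': [334.0, 241.0], 'xy': (0.4776, -0.1064), 'L': 0.0455, 'W': 0.0354, 'ang': 74.7}
{'px': [361.0, 238.0], 'xy': (0.5419, -0.1144), 'L': 0.0558, 'W': 0.0274, 'ang': 83.6}
{'px': [356.0, 218.0], 'xy': (0.5493, -0.058), 'L': 0.0499, 'W': 0.0346, 'ang': 72.4}
{'px': [328.0, 214.0], 'xy': (0.4846, -0.0215), 'L': 0.1126, 'W': 0.0347, 'ang': 79.7}
{'px': [351.0, 182.0], 'xy': (0.5772, 0.0694), 'L': 0.0849, 'W': 0.0533, 'ang': 73.1}
{'px': [327.0, 135.0], 'xy': (0.5655, 0.2608), 'L': 0.0495, 'W': 0.0266, 'ang': 74.9}
at [0.5618 0.0061 0.1245] yaw -96.6 t 16.3 open 0.024 j6 -27 tilt [-1.797e+02  1.300e-01]
  call [-0.851, 0.261, 0.132] rz -0.009
  call [-0.854, 0.249, 0.132] rz -0.009
  call [-0.858, 0.236, 0.132] rz -0.009
```

```bash

python3 -m creep '[{"grip":1,"delta_pos":[-0.4,0.13,0],"rotation":[0,0,-0.009]},{"grip":1,"delta_pos":[-0.851,0.261,0],"rotation":[0,0,-0.009]}]' >/dev/null
python3 -m creep '[{"grip":1,"delta_pos":[-0.45,0.13,0],"rotation":[0,0,-0.009]},{"grip":1,"delta_pos":[-0.854,0.249,0.132],"rotation":[0,0,-0.009]}]' >/dev/null
python3 -m creep '[{"grip":1,"delta_pos":[-0.45,0.13,0.1],"rotation":[0,0,-0.009]},{"grip":1,"delta_pos":[-0.75,0.2,0.264],"rotation":[0,0,-0.009]},{"grip":1,"delta_pos":[-0.858,0.236,0.264],"rotation":[0,0,-0.009]},{"grip":1,"delta_pos":[-0.858,0.236,0.264],"rotation":[0,0,-0.009]}]'
python3 -c "
from h import *
plan(.5134,.2686,.041,-94.1)"
```

```text
clock: 17.1
tool_pos: [0.5112, 0.2691, 0.081]
orientation: [179.9, -0.1, -94.1]
force: [0.5, 0.4, -0.2]
opening: 0.0238
gripper_force: 30.0
at [0.5112 0.2691 0.081 ] yaw -94.1 t 17.1 open 0.024 j6 -51 tilt [ 1.7992e+02 -9.0000e-02]
  call [0.004, -0.022, 0.4] rz -0.0
```

```bash

python3 -m creep '[{"grip":1,"delta_pos":[0.004,-0.022,0.25],"rotation":[0,0,0]},{"grip":1,"delta_pos":[0.004,-0.022,0.36],"rotation":[0,0,0]},{"grip":1,"delta_pos":[0.004,-0.022,0.405],"rotation":[0,0,0]},{"grip":1,"delta_pos":[0.004,-0.022,0.405],"rotation":[0,0,0]}]'
python3 -m creep '[{"grip":0.58,"delta_pos":[0,0,0],"rotation":[0,0,0]},{"grip":0.58,"delta_pos":[0,0,0],"rotation":[0,0,0]},{"grip":0.58,"delta_pos":[0,0,-0.1],"rotation":[0,0,0]},{"grip":0.58,"delta_pos":[0,0,-0.5],"rotation":[0,0,0]},{"grip":0.58,"delta_pos":[0,0,-0.85],"rotation":[0,0,0]}]'
python3 -c "
from h import *
s=snap('side')
for b in blobs(s,(8,100,50),(22,255,230),.034,60,(230,110,390,260)):print(b)
plan(.4877,-.0446,.125,-96.5)"
```

```text
clock: 17.5
tool_pos: [0.5141, 0.2666, 0.0413]
orientation: [179.9, -0.1, -94.3]
force: [-0.7, 0.7, 0.2]
opening: 0.024
gripper_force: 30.0
clock: 18.0
tool_pos: [0.5142, 0.2675, 0.1287]
orientation: [-180.0, -0.0, -94.2]
force: [0.6, 0.6, 0.2]
opening: 0.0367
gripper_force: 0.0
{'px': [333.0, 241.0], 'xy': (0.4776, -0.1064), 'L': 0.0455, 'W': 0.0354, 'ang': 74.5}
{'px': [361.0, 238.0], 'xy': (0.542, -0.114), 'L': 0.0566, 'W': 0.0274, 'ang': 83.6}
{'px': [356.0, 218.0], 'xy': (0.5502, -0.0553), 'L': 0.05, 'W': 0.0346, 'ang': 72.4}
{'px': [328.0, 214.0], 'xy': (0.4851, -0.0216), 'L': 0.1126, 'W': 0.0336, 'ang': 79.7}
{'px': [347.0, 185.0], 'xy': (0.5624, 0.0577), 'L': 0.0538, 'W': 0.0319, 'ang': 73.1}
{'px': [328.0, 138.0], 'xy': (0.5653, 0.2523), 'L': 0.0702, 'W': 0.0226, 'ang': 84.1}
at [0.517  0.2695 0.1353] yaw -94.1 t 18.1 open 0.037 j6 -51 tilt [-179.59    0.32]
  call [0.789, 0.016, 0.026] rz 0.007
  call [0.789, 0.008, 0.026] rz 0.007
  call [0.789, 0.0, 0.026] rz 0.007
  call [0.789, -0.008, 0.026] rz 0.007
```

```bash

python3 -m creep '[{"grip":0.5,"delta_pos":[0.4,0.01,0],"rotation":[0,0,0.007]},{"grip":0.5,"delta_pos":[0.789,0.016,0.026],"rotation":[0,0,0.007]}]' >/dev/null
python3 -m creep '[{"grip":0.5,"delta_pos":[0.45,0,0.026],"rotation":[0,0,0.007]},{"grip":0.5,"delta_pos":[0.789,0.008,0.026],"rotation":[0,0,0.007]}]' >/dev/null
python3 -m creep '[{"grip":0.5,"delta_pos":[0.45,0,0.026],"rotation":[0,0,0.007]},{"grip":0.5,"delta_pos":[0.789,0,0.026],"rotation":[0,0,0.007]}]' >/dev/null
python3 -m creep '[{"grip":0.5,"delta_pos":[0.45,0,0.026],"rotation":[0,0,0.007]},{"grip":0.5,"delta_pos":[0.7,0,0.026],"rotation":[0,0,0.007]},{"grip":0.5,"delta_pos":[0.789,-0.008,0.026],"rotation":[0,0,0.007]},{"grip":0.5,"delta_pos":[0.789,-0.008,0.026],"rotation":[0,0,0.007]}]'
python3 -c "
from h import *
s=snap('wrist')
for b in blobs(s,(8,100,60),(22,255,230),.036,80):
  if abs(b['xy'][0]-.52)<.08 and abs(b['xy'][1])<.15:print(b)
s=snap('top')
for b in blobs(s,(8,100,60),(22,255,200),.034,15,(215,140,385,240)):print(b)
plan(.4877,-.0446,.042,-96.5)"
```

```text
clock: 19.05
tool_pos: [0.4844, -0.0473, 0.1171]
orientation: [-179.9, 0.0, -96.9]
force: [-0.1, -0.4, 0.1]
opening: 0.0438
gripper_force: 0.0
{'px': [360.0, 330.0], 'xy': (0.4526, 0.0624), 'L': 0.2861, 'W': 0.0208, 'ang': -6.8}
{'px': [231.0, 291.0], 'xy': (0.5668, 0.0068), 'L': 0.0482, 'W': 0.0073, 'ang': 78.1}
{'px': [317.0, 271.0], 'xy': (0.4917, -0.0074), 'L': 0.0323, 'W': 0.0185, 'ang': -6.8}
{'px': [233.0, 221.0], 'xy': (0.551, -0.0553), 'L': 0.0425, 'W': 0.039, 'ang': 51.9}
{'px': [315.0, 220.0], 'xy': (0.4874, -0.0483), 'L': 0.0497, 'W': 0.0241, 'ang': 83.9}
{'px': [314.0, 147.0], 'xy': (0.4814, -0.1031), 'L': 0.0386, 'W': 0.0341, 'ang': 83.7}
{'px': [230.0, 149.0], 'xy': (0.5437, -0.1103), 'L': 0.0442, 'W': 0.029, 'ang': 83.6}
{'px': [240.0, 182.0], 'xy': (0.5175, 0.2685), 'L': 0.0335, 'W': 0.0123, 'ang': -87.7}
{'px': [242.0, 166.0], 'xy': (0.5683, 0.2645), 'L': 0.04, 'W': 0.0217, 'ang': -88.6}
at [ 0.4846 -0.046   0.1168] yaw -96.8 t 19.1 open 0.044 j6 -25 tilt [-1.7993e+02  3.0000e-02]
  call [-0.018, -0.029, 0.748] rz -0.003
```

```bash

python3 -m creep '[{"grip":0.5,"delta_pos":[-0.018,-0.029,0.35],"rotation":[0,0,0]},{"grip":0.5,"delta_pos":[-0.018,-0.029,0.65],"rotation":[0,0,0]},{"grip":0.5,"delta_pos":[-0.018,-0.029,0.75],"rotation":[0,0,0]},{"grip":0.5,"delta_pos":[-0.018,-0.029,0.75],"rotation":[0,0,0]},{"grip":1,"delta_pos":[-0.018,-0.029,0.75],"rotation":[0,0,0]}]'
python3 -m creep '[{"grip":1,"delta_pos":[0,0,0],"rotation":[0,0,0]},{"grip":1,"delta_pos":[0,0,0],"rotation":[0,0,0]},{"grip":1,"delta_pos":[0,0,0],"rotation":[0,0,0]},{"grip":1,"delta_pos":[0,0,0],"rotation":[0,0,0]}]'
python3 -m creep '[{"grip":1,"delta_pos":[0,0,-0.15],"rotation":[0,0,0]},{"grip":1,"delta_pos":[0,0,-0.4],"rotation":[0,0,0]},{"grip":1,"delta_pos":[0,0,-0.8],"rotation":[0,0,0]},{"grip":1,"delta_pos":[0,0,-0.8],"rotation":[0,0,0]}]'
python3 -c "
from h import *
plan(.4566,.2727,.085,-94.1)"
```

```text
clock: 19.65
tool_pos: [0.4877, -0.0441, 0.0417]
orientation: [-180.0, -0.0, -96.7]
force: [-0.6, -0.0, 0.5]
opening: 0.0399
gripper_force: 0.0
clock: 20.05
tool_pos: [0.4876, -0.0449, 0.0417]
orientation: [-180.0, 0.0, -96.8]
force: [-1.7, 2.0, 4.3]
opening: 0.0236
gripper_force: 30.0
clock: 20.45
tool_pos: [0.4901, -0.0447, 0.1258]
orientation: [-179.6, 0.1, -96.7]
force: [0.7, 0.9, -0.1]
opening: 0.0237
gripper_force: 30.0
at [ 0.4901 -0.0447  0.1258] yaw -96.7 t 20.4 open 0.024 j6 -25 tilt [-1.7957e+02  1.2000e-01]
  call [-0.778, 0.176, 0.102] rz -0.007
  call [-0.78, 0.167, 0.102] rz -0.007
  call [-0.782, 0.158, 0.102] rz -0.007
  call [-0.784, 0.149, 0.102] rz -0.007
```

```bash

python3 -m creep '[{"grip":1,"delta_pos":[-0.4,0.09,0],"rotation":[0,0,-0.007]},{"grip":1,"delta_pos":[-0.778,0.176,0],"rotation":[0,0,-0.007]}]' >/dev/null
python3 -m creep '[{"grip":1,"delta_pos":[-0.45,0.08,0],"rotation":[0,0,-0.007]},{"grip":1,"delta_pos":[-0.78,0.167,0],"rotation":[0,0,-0.007]}]' >/dev/null
python3 -m creep '[{"grip":1,"delta_pos":[-0.45,0.08,0],"rotation":[0,0,-0.007]},{"grip":1,"delta_pos":[-0.782,0.158,0.2],"rotation":[0,0,-0.007]}]' >/dev/null
python3 -m creep '[{"grip":1,"delta_pos":[-0.45,0.08,0.1],"rotation":[0,0,-0.007]},{"grip":1,"delta_pos":[-0.7,0.13,0.2],"rotation":[0,0,-0.007]},{"grip":1,"delta_pos":[-0.784,0.149,0.2],"rotation":[0,0,-0.007]},{"grip":1,"delta_pos":[-0.784,0.149,0.2],"rotation":[0,0,-0.007]}]'
python3 -c "
from h import *
plan(.4566,.2727,.041,-94.1)"
```

```text
clock: 21.45
tool_pos: [0.4538, 0.2729, 0.0807]
orientation: [180.0, -0.1, -94.2]
force: [0.9, -0.9, 0.6]
opening: 0.0233
gripper_force: 30.0
at [0.4538 0.2729 0.0807] yaw -94.2 t 21.4 open 0.023 j6 -56 tilt [ 1.7996e+02 -6.0000e-02]
  call [-0.0, -0.028, 0.397] rz -0.001
```

```bash

python3 -m creep '[{"grip":1,"delta_pos":[0,-0.026,0.25],"rotation":[0,0,0]},{"grip":1,"delta_pos":[0,-0.026,0.36],"rotation":[0,0,0]},{"grip":1,"delta_pos":[0,-0.026,0.4],"rotation":[0,0,0]},{"grip":1,"delta_pos":[0,-0.026,0.4],"rotation":[0,0,0]}]'
python3 -m creep '[{"grip":0.58,"delta_pos":[0,0,0],"rotation":[0,0,0]},{"grip":0.58,"delta_pos":[0,0,0],"rotation":[0,0,0]},{"grip":0.58,"delta_pos":[0,0,-0.1],"rotation":[0,0,0]},{"grip":0.58,"delta_pos":[0,0,-0.5],"rotation":[0,0,0]},{"grip":0.58,"delta_pos":[0,0,-0.85],"rotation":[0,0,0]}]'
python3 -c "
from h import *
plan(.5467,-.1097,.125,-96.5)"
```

```text
clock: 21.85
tool_pos: [0.4567, 0.2711, 0.0411]
orientation: [180.0, -0.1, -94.3]
force: [-0.2, 0.2, -0.4]
opening: 0.0238
gripper_force: 30.0
clock: 22.35
tool_pos: [0.4567, 0.2719, 0.1282]
orientation: [180.0, -0.0, -94.2]
force: [0.8, 0.4, 0.8]
opening: 0.037
gripper_force: 0.0
at [0.4567 0.2719 0.1282] yaw -94.2 t 22.4 open 0.037 j6 -56 tilt [ 1.8e+02 -3.0e-02]
  call [0.748, -0.236, 0.006] rz 0.005
  call [0.746, -0.242, 0.006] rz 0.005
  call [0.744, -0.248, 0.006] rz 0.005
  call [0.742, -0.253, 0.006] rz 0.005
  call [0.74, -0.259, 0.006] rz 0.005
```

```bash

python3 -m creep '[{"grip":0.5,"delta_pos":[0.4,-0.12,0],"rotation":[0,0,0.005]},{"grip":0.5,"delta_pos":[0.748,-0.236,0],"rotation":[0,0,0.005]}]' >/dev/null
python3 -m creep '[{"grip":0.5,"delta_pos":[0.45,-0.12,0],"rotation":[0,0,0.005]},{"grip":0.5,"delta_pos":[0.746,-0.242,0],"rotation":[0,0,0.005]}]' >/dev/null
python3 -m creep '[{"grip":0.5,"delta_pos":[0.45,-0.12,0],"rotation":[0,0,0.005]},{"grip":0.5,"delta_pos":[0.744,-0.248,0],"rotation":[0,0,0.005]}]' >/dev/null
python3 -m creep '[{"grip":0.5,"delta_pos":[0.45,-0.12,0],"rotation":[0,0,0.005]},{"grip":0.5,"delta_pos":[0.742,-0.253,0],"rotation":[0,0,0.005]}]' >/dev/null
python3 -m creep '[{"grip":0.5,"delta_pos":[0.45,-0.12,0.03],"rotation":[0,0,0.005]},{"grip":0.5,"delta_pos":[0.7,-0.22,0.03],"rotation":[0,0,0.005]},{"grip":0.5,"delta_pos":[0.74,-0.259,0.03],"rotation":[0,0,0.005]},{"grip":0.5,"delta_pos":[0.74,-0.259,0.03],"rotation":[0,0,0.005]}]'
python3 -c "
from h import *
s=snap('wrist')
for b in blobs(s,(8,100,60),(22,255,230),.036,80):
  if abs(b['xy'][0]-.52)<.08 and abs(b['xy'][1])<.15:print(b)
s=snap('top')
for b in blobs(s,(8,100,60),(22,255,200),.034,15,(215,140,385,240)):print(b)
plan(.5467,-.1097,.042,-96.5)"
```

```text
clock: 23.55
tool_pos: [0.5471, -0.1103, 0.124]
orientation: [-179.9, 0.0, -96.6]
force: [0.1, -0.0, -0.8]
opening: 0.0439
gripper_force: 0.0
{'px': [355.0, 330.0], 'xy': (0.5134, 0.0047), 'L': 0.2959, 'W': 0.0224, 'ang': -6.5}
{'px': [405.0, 290.0], 'xy': (0.4797, -0.0335), 'L': 0.0489, 'W': 0.0082, 'ang': 89.3}
{'px': [323.0, 267.0], 'xy': (0.5515, -0.0689), 'L': 0.0344, 'W': 0.0245, 'ang': -6.6}
{'px': [399.0, 214.0], 'xy': (0.4824, -0.1061), 'L': 0.0416, 'W': 0.0387, 'ang': -67.2}
{'px': [320.0, 214.0], 'xy': (0.5466, -0.1133), 'L': 0.0491, 'W': 0.0243, 'ang': 84.3}
{'px': [239.0, 202.0], 'xy': (0.4575, 0.2694), 'L': 0.0414, 'W': 0.0188, 'ang': 85.5}
{'px': [325.0, 192.0], 'xy': (0.4939, 0.011), 'L': 0.0339, 'W': 0.0153, 'ang': 1.2}
{'px': [242.0, 184.0], 'xy': (0.5142, 0.2654), 'L': 0.0399, 'W': 0.0185, 'ang': -88.7}
{'px': [345.0, 176.0], 'xy': (0.5463, -0.0522), 'L': 0.0326, 'W': 0.0199, 'ang': -79.1}
{'px': [242.0, 166.0], 'xy': (0.5683, 0.2645), 'L': 0.04, 'W': 0.0217, 'ang': -88.6}
at [ 0.5467 -0.109   0.1238] yaw -96.5 t 23.6 open 0.044 j6 -15 tilt [-1.7997e+02  2.0000e-02]
  call [0.007, -0.001, 0.818] rz 0.0
```

```bash

python3 -m creep '[{"grip":0.5,"delta_pos":[0.007,0,0.35],"rotation":[0,0,0]},{"grip":0.5,"delta_pos":[0.007,0,0.7],"rotation":[0,0,0]},{"grip":0.5,"delta_pos":[0.007,0,0.82],"rotation":[0,0,0]},{"grip":0.5,"delta_pos":[0.007,0,0.82],"rotation":[0,0,0]},{"grip":1,"delta_pos":[0.007,0,0.82],"rotation":[0,0,0]}]'
python3 -m creep '[{"grip":1,"delta_pos":[0,0,0],"rotation":[0,0,0]},{"grip":1,"delta_pos":[0,0,0],"rotation":[0,0,0]},{"grip":1,"delta_pos":[0,0,0],"rotation":[0,0,0]},{"grip":1,"delta_pos":[0,0,0],"rotation":[0,0,0]}]'
python3 -m creep '[{"grip":1,"delta_pos":[0,0,-0.15],"rotation":[0,0,0]},{"grip":1,"delta_pos":[0,0,-0.4],"rotation":[0,0,0]},{"grip":1,"delta_pos":[0,0,-0.8],"rotation":[0,0,0]},{"grip":1,"delta_pos":[0,0,-0.8],"rotation":[0,0,0]}]'
python3 -c "
from h import *
plan(.401,.2767,.1258,-94.1)"
```

```text
clock: 24.15
tool_pos: [0.547, -0.1092, 0.0421]
orientation: [-180.0, -0.0, -96.4]
force: [-0.7, 0.0, 0.6]
opening: 0.04
gripper_force: 0.0
clock: 24.55
tool_pos: [0.547, -0.11, 0.0418]
orientation: [-180.0, 0.0, -96.5]
force: [-1.6, 1.2, 5.5]
opening: 0.0238
gripper_force: 30.0
clock: 24.95
tool_pos: [0.5497, -0.1104, 0.1262]
orientation: [-179.5, 0.0, -96.4]
force: [0.5, 0.3, -0.1]
opening: 0.0238
gripper_force: 30.0
at [ 0.5497 -0.1104  0.1262] yaw -96.4 t 24.9 open 0.024 j6 -15 tilt [-1.7954e+02  4.0000e-02]
  call [-0.736, 0.382, 0.001] rz -0.005
  call [-0.739, 0.376, 0.001] rz -0.005
  call [-0.742, 0.37, 0.001] rz -0.005
  call [-0.745, 0.364, 0.001] rz -0.005
  call [-0.748, 0.358, 0.001] rz -0.005
```

```bash

python3 -m creep '[{"grip":1,"delta_pos":[-0.4,0.19,0],"rotation":[0,0,-0.005]},{"grip":1,"delta_pos":[-0.736,0.382,0],"rotation":[0,0,-0.005]}]' >/dev/null
python3 -m creep '[{"grip":1,"delta_pos":[-0.4,0.19,0],"rotation":[0,0,-0.005]},{"grip":1,"delta_pos":[-0.739,0.376,0],"rotation":[0,0,-0.005]}]' >/dev/null
python3 -m creep '[{"grip":1,"delta_pos":[-0.4,0.19,0],"rotation":[0,0,-0.005]},{"grip":1,"delta_pos":[-0.742,0.37,0],"rotation":[0,0,-0.005]}]' >/dev/null
python3 -m creep '[{"grip":1,"delta_pos":[-0.4,0.19,0],"rotation":[0,0,-0.005]},{"grip":1,"delta_pos":[-0.745,0.364,0],"rotation":[0,0,-0.005]}]' >/dev/null
python3 -m creep '[{"grip":1,"delta_pos":[-0.4,0.19,0.1],"rotation":[0,0,-0.005]},{"grip":1,"delta_pos":[-0.7,0.34,0.4],"rotation":[0,0,-0.005]},{"grip":1,"delta_pos":[-0.748,0.358,0.4],"rotation":[0,0,-0.005]},{"grip":1,"delta_pos":[-0.748,0.358,0.4],"rotation":[0,0,-0.005]}]'
python3 -c "
from h import *
plan(.401,.2767,.041,-94.1)"
```

```text
clock: 26.15
tool_pos: [0.3981, 0.2775, 0.0805]
orientation: [180.0, -0.1, -94.1]
force: [-0.7, -0.4, -0.5]
opening: 0.0235
gripper_force: 30.0
at [0.3981 0.2775 0.0805] yaw -94.1 t 26.1 open 0.023 j6 -62 tilt [ 1.7995e+02 -1.0000e-01]
  call [0.005, -0.03, 0.395] rz -0.0
```

```bash

python3 -m creep '[{"grip":1,"delta_pos":[0,-0.028,0.25],"rotation":[0,0,0]},{"grip":1,"delta_pos":[0,-0.028,0.36],"rotation":[0,0,0]},{"grip":1,"delta_pos":[0,-0.028,0.4],"rotation":[0,0,0]},{"grip":1,"delta_pos":[0,-0.028,0.4],"rotation":[0,0,0]}]'
python3 -m creep '[{"grip":0.58,"delta_pos":[0,0,0],"rotation":[0,0,0]},{"grip":0.58,"delta_pos":[0,0,0],"rotation":[0,0,0]},{"grip":0.58,"delta_pos":[0,0,-0.1],"rotation":[0,0,0]},{"grip":0.58,"delta_pos":[0,0,-0.5],"rotation":[0,0,0]},{"grip":0.58,"delta_pos":[0,0,-0.85],"rotation":[0,0,0]}]'
python3 -c "
from h import *
plan(.4943,.013,.125,-96.5)"
```

```text
clock: 26.55
tool_pos: [0.4017, 0.276, 0.0412]
orientation: [180.0, -0.1, -94.3]
force: [-0.1, -0.1, -0.3]
opening: 0.0238
gripper_force: 30.0
clock: 27.05
tool_pos: [0.4014, 0.2767, 0.1283]
orientation: [-180.0, -0.0, -94.2]
force: [0.1, 1.7, 0.2]
opening: 0.0366
gripper_force: 0.0
at [0.4014 0.2767 0.1283] yaw -94.2 t 27.1 open 0.037 j6 -62 tilt [-1.8e+02 -4.0e-02]
  call [0.854, -0.374, 0.011] rz 0.008
  call [0.849, -0.385, 0.011] rz 0.008
  call [0.843, -0.396, 0.011] rz 0.008
```

```bash

python3 -m creep '[{"grip":0.43,"delta_pos":[0.43,-0.18,0],"rotation":[0,0,0.008]},{"grip":0.43,"delta_pos":[0.854,-0.374,0],"rotation":[0,0,0.008]}]' >/dev/null
python3 -m creep '[{"grip":0.43,"delta_pos":[0.43,-0.18,0],"rotation":[0,0,0.008]},{"grip":0.43,"delta_pos":[0.849,-0.385,0],"rotation":[0,0,0.008]}]' >/dev/null
python3 -m creep '[{"grip":0.43,"delta_pos":[0.43,-0.18,0],"rotation":[0,0,0.008]},{"grip":0.43,"delta_pos":[0.8,-0.37,0],"rotation":[0,0,0.008]},{"grip":0.43,"delta_pos":[0.843,-0.396,0.03],"rotation":[0,0,0.008]},{"grip":0.43,"delta_pos":[0.843,-0.396,0.03],"rotation":[0,0,0.008]}]' 
python3 -c "
from h import *
s=snap('wrist','w8')
for b in blobs(s,(8,100,60),(22,255,230),.036,80):
  if abs(b['xy'][0]-.52)<.08 and abs(b['xy'][1])<.15:print(b)
s=snap('side')
for b in blobs(s,(8,100,60),(22,255,200),.034,15,(215,90,385,260)):print(b)
plan(.4943,.013,.042,-96.5)"
```

```text
clock: 27.85
tool_pos: [0.4946, 0.012, 0.1238]
orientation: [-180.0, 0.0, -96.6]
force: [-0.3, 0.6, 0.6]
opening: 0.0497
gripper_force: 0.0
{'px': [370.0, 330.0], 'xy': (0.4487, 0.1315), 'L': 0.2991, 'W': 0.0171, 'ang': -6.6}
{'px': [221.0, 289.0], 'xy': (0.5882, 0.0691), 'L': 0.05, 'W': 0.0084, 'ang': 75.3}
{'px': [320.0, 215.0], 'xy': (0.4939, 0.0093), 'L': 0.0431, 'W': 0.0345, 'ang': 84.8}
{'px': [234.0, 144.0], 'xy': (0.5511, -0.0534), 'L': 0.043, 'W': 0.0345, 'ang': 22.8}
{'px': [319.0, 65.0], 'xy': (0.4814, -0.1028), 'L': 0.0395, 'W': 0.0341, 'ang': 83.4}
{'px': [334.0, 241.0], 'xy': (0.4781, -0.1064), 'L': 0.0463, 'W': 0.0347, 'ang': 79.8}
{'px': [356.0, 218.0], 'xy': (0.5498, -0.0566), 'L': 0.0528, 'W': 0.0346, 'ang': 72.4}
{'px': [326.0, 204.0], 'xy': (0.4895, 0.008), 'L': 0.0528, 'W': 0.0332, 'ang': 74.0}
{'px': [347.0, 185.0], 'xy': (0.5642, 0.056), 'L': 0.0497, 'W': 0.0336, 'ang': 48.7}
{'px': [272.0, 145.0], 'xy': (0.3985, 0.262), 'L': 0.0713, 'W': 0.0218, 'ang': 86.2}
{'px': [290.0, 139.0], 'xy': (0.4546, 0.2731), 'L': 0.0374, 'W': 0.0222, 'ang': 86.8}
{'px': [309.0, 139.0], 'xy': (0.5101, 0.2625), 'L': 0.0512, 'W': 0.023, 'ang': -88.8}
at [0.4944 0.0136 0.1238] yaw -96.4 t 27.9 open 0.05 j6 -31 tilt [-1.7998e+02  2.0000e-02]
  call [0.006, 0.0, 0.818] rz 0.001
```

View pics/w8.png

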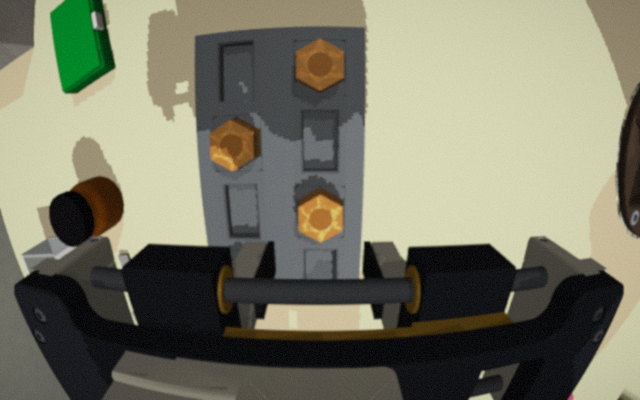

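The three remaining hexes in view sit in their cavities at px (320,215), (234,145) and (320,65), and the bar cavities are empty. I pick the near one.

```bash

python3 -m creep '[{"grip":0.43,"delta_pos":[0.006,0,0.35],"rotation":[0,0,0]},{"grip":0.43,"delta_pos":[0.006,0,0.7],"rotation":[0,0,0]},{"grip":0.43,"delta_pos":[0.006,0,0.82],"rotation":[0,0,0]},{"grip":0.43,"delta_pos":[0.006,0,0.82],"rotation":[0,0,0]},{"grip":1,"delta_pos":[0.006,0,0.82],"rotation":[0,0,0]}]'
python3 -m creep '[{"grip":1,"delta_pos":[0,0,0],"rotation":[0,0,0]},{"grip":1,"delta_pos":[0,0,0],"rotation":[0,0,0]},{"grip":1,"delta_pos":[0,0,0],"rotation":[0,0,0]},{"grip":1,"delta_pos":[0,0,0],"rotation":[0,0,0]}]'
python3 -m creep '[{"grip":1,"delta_pos":[0,0,-0.15],"rotation":[0,0,0]},{"grip":1,"delta_pos":[0,0,-0.4],"rotation":[0,0,0]},{"grip":1,"delta_pos":[0,0,-0.8],"rotation":[0,0,0]},{"grip":1,"delta_pos":[0,0,-0.8],"rotation":[0,0,0]}]'
python3 -c "
from h import *
plan(.4319,-.2423,.11,-101.9)"
```

```text
clock: 28.45
tool_pos: [0.4943, 0.0142, 0.0416]
orientation: [-180.0, 0.0, -96.3]
force: [0.2, 0.7, -0.3]
opening: 0.046
gripper_force: 0.0
clock: 28.85
tool_pos: [0.4947, 0.013, 0.0416]
orientation: [-180.0, 0.0, -96.4]
force: [-0.5, 3.4, 3.5]
opening: 0.0338
gripper_force: 30.0
clock: 29.25
tool_pos: [0.4972, 0.0133, 0.1258]
orientation: [-179.6, 0.2, -96.4]
force: [-0.1, 0.0, -0.3]
opening: 0.0336
gripper_force: 30.0
at [0.4972 0.0133 0.1258] yaw -96.4 t 29.2 open 0.034 j6 -31 tilt [-1.7959e+02  1.6000e-01]
  call [0.871, 0.122, 0.053] rz 0.021
  call [0.874, 0.094, 0.053] rz 0.021
  call [0.877, 0.066, 0.053] rz 0.021
```

```bash

python3 -m creep '[{"grip":1,"delta_pos":[0.43,0.06,0],"rotation":[0,0,0.021]},{"grip":1,"delta_pos":[0.871,0.122,0],"rotation":[0,0,0.021]}]' >/dev/null
python3 -m creep '[{"grip":1,"delta_pos":[0.43,0.05,0],"rotation":[0,0,0.021]},{"grip":1,"delta_pos":[0.874,0.094,0],"rotation":[0,0,0.021]}]' >/dev/null
python3 -m creep '[{"grip":1,"delta_pos":[0.43,0.03,0],"rotation":[0,0,0.021]},{"grip":1,"delta_pos":[0.8,0.06,0.2],"rotation":[0,0,0.021]},{"grip":1,"delta_pos":[0.877,0.066,0.4],"rotation":[0,0,0.021]},{"grip":1,"delta_pos":[0.877,0.066,0.4],"rotation":[0,0,0.021]}]'
python3 -c "
from h import *
plan(.4319,-.2423,.041,-101.9)"
```

```text
clock: 30.05
tool_pos: [0.426, -0.2439, 0.0787]
orientation: [179.7, 0.0, -102.3]
force: [-0.8, 0.3, -1.0]
opening: 0.0334
gripper_force: 30.0
at [ 0.426  -0.2439  0.0787] yaw -102.3 t 30.1 open 0.033 j6 -5 tilt [179.71   0.  ]
  call [-0.028, -0.055, 0.377] rz -0.004
```

Place, release, and go towards the next one (hC at .5533,-.052).

```bash

python3 -m creep '[{"grip":1,"delta_pos":[-0.02,-0.045,0.25],"rotation":[0,0,0]},{"grip":1,"delta_pos":[-0.02,-0.045,0.35],"rotation":[0,0,0]},{"grip":1,"delta_pos":[-0.02,-0.045,0.38],"rotation":[0,0,0]},{"grip":1,"delta_pos":[-0.02,-0.045,0.38],"rotation":[0,0,0]}]'
python3 -m creep '[{"grip":0.43,"delta_pos":[0,0,0],"rotation":[0,0,0]},{"grip":0.43,"delta_pos":[0,0,0],"rotation":[0,0,0]},{"grip":0.43,"delta_pos":[0,0,-0.1],"rotation":[0,0,0]},{"grip":0.43,"delta_pos":[0,0,-0.5],"rotation":[0,0,0]},{"grip":0.43,"delta_pos":[0,0,-0.85],"rotation":[0,0,0]}]'
python3 -c "
from h import *
plan(.5533,-.052,.125,-96.5)"
```

```text
clock: 30.45
tool_pos: [0.4335, -0.2414, 0.0434]
orientation: [180.0, -0.0, -102.0]
force: [0.8, 0.3, -1.0]
opening: 0.0338
gripper_force: 30.0
clock: 30.95
tool_pos: [0.4333, -0.2419, 0.1303]
orientation: [180.0, -0.0, -102.1]
force: [1.8, -0.8, 1.4]
opening: 0.0496
gripper_force: 0.0
at [ 0.4333 -0.2419  0.1303] yaw -102.1 t 30.9 open 0.05 j6 -6 tilt [ 1.7997e+02 -2.0000e-02]
  call [-0.703, -0.259, 0.018] rz -0.021
  call [-0.694, -0.282, 0.018] rz -0.021
  call [-0.684, -0.304, 0.018] rz -0.021
```

```bash

python3 -m creep '[{"grip":0.43,"delta_pos":[-0.35,-0.13,0],"rotation":[0,0,-0.021]},{"grip":0.43,"delta_pos":[-0.703,-0.259,0],"rotation":[0,0,-0.021]}]' >/dev/null
python3 -m creep '[{"grip":0.43,"delta_pos":[-0.35,-0.14,0],"rotation":[0,0,-0.021]},{"grip":0.43,"delta_pos":[-0.694,-0.282,0.02],"rotation":[0,0,-0.021]}]' >/dev/null
python3 -m creep '[{"grip":0.43,"delta_pos":[-0.35,-0.15,0],"rotation":[0,0,-0.021]},{"grip":0.43,"delta_pos":[-0.65,-0.29,0.03],"rotation":[0,0,-0.021]},{"grip":0.43,"delta_pos":[-0.684,-0.304,0.04],"rotation":[0,0,-0.021]},{"grip":0.43,"delta_pos":[-0.684,-0.304,0.04],"rotation":[0,0,-0.021]}]'
python3 -c "
from h import *
s=snap('wrist')
for b in blobs(s,(8,100,60),(22,255,230),.036,80):
  if abs(b['xy'][0]-.5)<.1 and -.33<b['xy'][1]<.1:print(b)
plan(.5533,-.052,.042,-96.5)"
```

```text
clock: 31.75
tool_pos: [0.5538, -0.051, 0.1229]
orientation: [-180.0, 0.0, -96.3]
force: [-0.2, -1.0, -0.8]
opening: 0.0499
gripper_force: 0.0
{'px': [365.0, 328.0], 'xy': (0.5074, 0.0558), 'L': 0.2973, 'W': 0.0398, 'ang': -6.4}
{'px': [414.0, 290.0], 'xy': (0.4785, 0.0252), 'L': 0.0494, 'W': 0.0124, 'ang': -87.2}
{'px': [320.0, 214.0], 'xy': (0.553, -0.0554), 'L': 0.0436, 'W': 0.0345, 'ang': 85.0}
{'px': [406.0, 141.0], 'xy': (0.4829, -0.1035), 'L': 0.039, 'W': 0.0389, 'ang': 85.0}
at [ 0.5533 -0.0518  0.1228] yaw -96.4 t 31.8 open 0.05 j6 -21 tilt [-180.    0.]
  call [0.002, -0.0, 0.808] rz 0.001
```

```bash

python3 -m creep '[{"grip":0.43,"delta_pos":[0,0,0.35],"rotation":[0,0,0]},{"grip":0.43,"delta_pos":[0,0,0.7],"rotation":[0,0,0]},{"grip":0.43,"delta_pos":[0,0,0.81],"rotation":[0,0,0]},{"grip":0.43,"delta_pos":[0,0,0.81],"rotation":[0,0,0]},{"grip":1,"delta_pos":[0,0,0.81],"rotation":[0,0,0]}]'
python3 -m creep '[{"grip":1,"delta_pos":[0,0,0],"rotation":[0,0,0]},{"grip":1,"delta_pos":[0,0,0],"rotation":[0,0,0]},{"grip":1,"delta_pos":[0,0,0],"rotation":[0,0,0]},{"grip":1,"delta_pos":[0,0,0],"rotation":[0,0,0]}]'
python3 -m creep '[{"grip":1,"delta_pos":[0,0,-0.15],"rotation":[0,0,0]},{"grip":1,"delta_pos":[0,0,-0.4],"rotation":[0,0,0]},{"grip":1,"delta_pos":[0,0,-0.8],"rotation":[0,0,0]},{"grip":1,"delta_pos":[0,0,-0.8],"rotation":[0,0,0]}]'
python3 -c "
from h import *
s=snap('top')
for b in blobs(s,(8,90,50),(22,255,230),.034,15,(215,140,450,240)):print(b)
plan(.4734,-.2878,.11,-101.9)"
```

```text
clock: 32.3
tool_pos: [0.5535, -0.0526, 0.0422]
orientation: [-180.0, -0.0, -96.4]
force: [-0.4, 0.6, 0.6]
opening: 0.0459
gripper_force: 0.0
clock: 32.7
tool_pos: [0.5537, -0.0522, 0.042]
orientation: [-180.0, -0.0, -96.4]
force: [-1.4, -1.7, 6.2]
opening: 0.0337
gripper_force: 30.0
clock: 33.1
tool_pos: [0.5566, -0.0515, 0.1263]
orientation: [-179.5, 0.1, -96.3]
force: [0.2, 0.6, 0.5]
opening: 0.0336
gripper_force: 30.0
{'px': [234.0, 220.0], 'xy': (0.4038, 0.2837), 'L': 0.0244, 'W': 0.0182, 'ang': -88.8}
{'px': [406.0, 214.0], 'xy': (0.4333, -0.24), 'L': 0.0351, 'W': 0.0301, 'ang': -44.4}
{'px': [238.0, 202.0], 'xy': (0.4573, 0.2737), 'L': 0.0365, 'W': 0.0214, 'ang': -88.7}
{'px': [362.0, 198.0], 'xy': (0.4786, -0.1062), 'L': 0.036, 'W': 0.0233, 'ang': -25.7}
at [ 0.5553 -0.0515  0.124 ] yaw -96.4 t 33.1 open 0.034 j6 -21 tilt [-1.7969e+02  1.0000e-01]
  call [0.813, 0.184, 0.047] rz 0.02
  call [0.818, 0.158, 0.047] rz 0.02
  call [0.823, 0.131, 0.047] rz 0.02
```

```bash

python3 -m creep '[{"grip":1,"delta_pos":[0.4,0.09,0],"rotation":[0,0,0.02]},{"grip":1,"delta_pos":[0.813,0.184,0],"rotation":[0,0,0.02]}]' >/dev/null
python3 -m creep '[{"grip":1,"delta_pos":[0.4,0.08,0],"rotation":[0,0,0.02]},{"grip":1,"delta_pos":[0.818,0.158,0],"rotation":[0,0,0.02]}]' >/dev/null
python3 -m creep '[{"grip":1,"delta_pos":[0.4,0.07,0],"rotation":[0,0,0.02]},{"grip":1,"delta_pos":[0.78,0.12,0.15],"rotation":[0,0,0.02]},{"grip":1,"delta_pos":[0.823,0.131,0.38],"rotation":[0,0,0.02]},{"grip":1,"delta_pos":[0.823,0.131,0.38],"rotation":[0,0,0.02]}]'
python3 -c "
from h import *
plan(.4734,-.2878,.041,-101.9)"
```

```text
clock: 33.95
tool_pos: [0.4683, -0.2885, 0.0798]
orientation: [179.6, 0.0, -102.0]
force: [-0.1, 0.5, -0.3]
opening: 0.0338
gripper_force: 30.0
at [ 0.4683 -0.2885  0.0798] yaw -102.0 t 34.0 open 0.034 j6 -1 tilt [1.7963e+02 5.0000e-02]
  call [-0.017, -0.048, 0.388] rz -0.001
```

```bash

python3 -m creep '[{"grip":1,"delta_pos":[-0.01,-0.04,0.25],"rotation":[0,0,0]},{"grip":1,"delta_pos":[-0.01,-0.04,0.35],"rotation":[0,0,0]},{"grip":1,"delta_pos":[-0.01,-0.04,0.4],"rotation":[0,0,0]},{"grip":1,"delta_pos":[-0.01,-0.04,0.4],"rotation":[0,0,0]}]'
python3 -m creep '[{"grip":0.43,"delta_pos":[0,0,0],"rotation":[0,0,0]},{"grip":0.43,"delta_pos":[0,0,0],"rotation":[0,0,0]},{"grip":0.43,"delta_pos":[0,0,-0.1],"rotation":[0,0,0]},{"grip":0.43,"delta_pos":[0,0,-0.5],"rotation":[0,0,0]},{"grip":0.43,"delta_pos":[0,0,-0.85],"rotation":[0,0,0]}]'
python3 -c "
from h import *
plan(.4812,-.1022,.125,-96.5)"
```

```text
clock: 34.35
tool_pos: [0.4756, -0.2874, 0.043]
orientation: [179.9, -0.0, -101.8]
force: [-0.1, 0.2, -0.2]
opening: 0.0334
gripper_force: 30.0
clock: 34.85
tool_pos: [0.4756, -0.288, 0.1303]
orientation: [180.0, -0.0, -101.8]
force: [1.3, -0.1, 0.4]
opening: 0.0505
gripper_force: 0.0
at [ 0.4756 -0.288   0.1303] yaw -101.8 t 34.9 open 0.051 j6 -1 tilt [ 1.7998e+02 -2.0000e-02]
  call [-0.915, 0.162, 0.027] rz -0.029
  call [-0.922, 0.12, 0.027] rz -0.029
```

```bash

python3 -m creep '[{"grip":0.43,"delta_pos":[-0.45,0.08,0],"rotation":[0,0,-0.029]},{"grip":0.43,"delta_pos":[-0.915,0.162,0.027],"rotation":[0,0,-0.029]}]' >/dev/null
python3 -m creep '[{"grip":0.43,"delta_pos":[-0.48,0.06,0.03],"rotation":[0,0,-0.029]},{"grip":0.43,"delta_pos":[-0.86,0.11,0.03],"rotation":[0,0,-0.029]},{"grip":0.43,"delta_pos":[-0.922,0.12,0.03],"rotation":[0,0,-0.029]},{"grip":0.43,"delta_pos":[-0.922,0.12,0.03],"rotation":[0,0,-0.029]}]'
python3 -c "
from h import *
s=snap('wrist')
for b in blobs(s,(8,100,60),(22,255,230),.036,80):
  if abs(b['xy'][0]-.5)<.1 and -.33<b['xy'][1]<.1:print(b)
plan(.4812,-.1022,.042,-96.5)"
```

```text
clock: 35.45
tool_pos: [0.482, -0.101, 0.1238]
orientation: [-179.9, 0.0, -96.4]
force: [0.3, -0.2, 0.4]
opening: 0.0497
gripper_force: 0.0
{'px': [372.0, 329.0], 'xy': (0.4319, 0.0186), 'L': 0.2905, 'W': 0.016, 'ang': -6.2}
{'px': [416.0, 290.0], 'xy': (0.4042, -0.0236), 'L': 0.0482, 'W': 0.0074, 'ang': -88.3}
{'px': [221.0, 290.0], 'xy': (0.5762, -0.0432), 'L': 0.049, 'W': 0.0076, 'ang': 77.7}
{'px': [320.0, 213.0], 'xy': (0.4809, -0.1058), 'L': 0.0437, 'W': 0.035, 'ang': 82.4}
{'px': [363.0, 27.0], 'xy': (0.4344, -0.2426), 'L': 0.0371, 'W': 0.0344, 'ang': -40.7}
at [ 0.4819 -0.1019  0.1235] yaw -96.5 t 35.5 open 0.05 j6 -17 tilt [-1.7993e+02  2.0000e-02]
  call [0.004, 0.006, 0.815] rz -0.0
```

```bash

python3 -m creep '[{"grip":0.43,"delta_pos":[0,0.006,0.35],"rotation":[0,0,0]},{"grip":0.43,"delta_pos":[0,0.006,0.7],"rotation":[0,0,0]},{"grip":0.43,"delta_pos":[0,0.006,0.815],"rotation":[0,0,0]},{"grip":0.43,"delta_pos":[0,0.006,0.815],"rotation":[0,0,0]},{"grip":1,"delta_pos":[0,0.006,0.815],"rotation":[0,0,0]}]'
python3 -m creep '[{"grip":1,"delta_pos":[0,0,0],"rotation":[0,0,0]},{"grip":1,"delta_pos":[0,0,0],"rotation":[0,0,0]},{"grip":1,"delta_pos":[0,0,0],"rotation":[0,0,0]},{"grip":1,"delta_pos":[0,0,0],"rotation":[0,0,0]}]'
python3 -m creep '[{"grip":1,"delta_pos":[0,0,-0.15],"rotation":[0,0,0]},{"grip":1,"delta_pos":[0,0,-0.4],"rotation":[0,0,0]},{"grip":1,"delta_pos":[0,0,-0.8],"rotation":[0,0,0]},{"grip":1,"delta_pos":[0,0,-0.8],"rotation":[0,0,0]}]'
python3 -c "
from h import *
s=snap('top')
for b in blobs(s,(8,90,50),(22,255,230),.034,15,(215,140,450,240)):print(b)
plan(.5298,-.263,.125,-101.9)"
```

```text
clock: 36.0
tool_pos: [0.4812, -0.1031, 0.0416]
orientation: [180.0, -0.0, -96.7]
force: [-0.2, -0.6, 0.7]
opening: 0.0461
gripper_force: 0.0
clock: 36.4
tool_pos: [0.4813, -0.1023, 0.0415]
orientation: [-180.0, -0.0, -96.6]
force: [-1.1, -2.9, 4.4]
opening: 0.0338
gripper_force: 30.0
clock: 36.8
tool_pos: [0.4839, -0.1018, 0.1255]
orientation: [-179.6, 0.1, -96.5]
force: [1.5, 0.5, 0.3]
opening: 0.0341
gripper_force: 30.0
{'px': [237.0, 220.0], 'xy': (0.4032, 0.2749), 'L': 0.0432, 'W': 0.0204, 'ang': 84.9}
{'px': [406.0, 214.0], 'xy': (0.4333, -0.2385), 'L': 0.034, 'W': 0.0306, 'ang': -88.8}
{'px': [239.0, 202.0], 'xy': (0.4573, 0.2707), 'L': 0.0425, 'W': 0.0214, 'ang': -88.7}
{'px': [420.0, 200.0], 'xy': (0.4774, -0.2847), 'L': 0.0341, 'W': 0.0309, 'ang': -88.7}
{'px': [242.0, 184.0], 'xy': (0.5127, 0.2638), 'L': 0.0429, 'W': 0.0216, 'ang': -88.7}
{'px': [242.0, 166.0], 'xy': (0.5683, 0.2659), 'L': 0.0429, 'W': 0.0217, 'ang': -88.6}
at [ 0.4826 -0.1017  0.1234] yaw -96.6 t 36.9 open 0.034 j6 -18 tilt [-1.7971e+02  8.0000e-02]
  call [0.774, -0.327, -0.008] rz 0.03
  call [0.758, -0.362, -0.008] rz 0.03
```

```bash

python3 -m creep '[{"grip":1,"delta_pos":[0.38,-0.16,0],"rotation":[0,0,0.03]},{"grip":1,"delta_pos":[0.774,-0.327,0],"rotation":[0,0,0.03]}]' >/dev/null
python3 -m creep '[{"grip":1,"delta_pos":[0.38,-0.18,0],"rotation":[0,0,0.03]},{"grip":1,"delta_pos":[0.72,-0.35,0.15],"rotation":[0,0,0.03]},{"grip":1,"delta_pos":[0.758,-0.362,0.4],"rotation":[0,0,0.03]},{"grip":1,"delta_pos":[0.758,-0.362,0.4],"rotation":[0,0,0.03]}]'
python3 -c "
from h import *
plan(.5298,-.263,.041,-101.9)"
```

```text
clock: 37.45
tool_pos: [0.525, -0.2637, 0.0765]
orientation: [179.6, 0.0, -102.2]
force: [0.0, 0.1, -1.4]
opening: 0.0337
gripper_force: 30.0
at [ 0.525  -0.2637  0.0765] yaw -102.2 t 37.5 open 0.034 j6 -4 tilt [1.7955e+02 3.0000e-02]
  call [-0.018, -0.046, 0.355] rz -0.003
```

```bash

python3 -m creep '[{"grip":1,"delta_pos":[-0.01,-0.04,0.25],"rotation":[0,0,0]},{"grip":1,"delta_pos":[-0.01,-0.04,0.33],"rotation":[0,0,0]},{"grip":1,"delta_pos":[-0.01,-0.04,0.365],"rotation":[0,0,0]},{"grip":1,"delta_pos":[-0.01,-0.04,0.365],"rotation":[0,0,0]}]'
python3 -m creep '[{"grip":0.43,"delta_pos":[0,0,0],"rotation":[0,0,0]},{"grip":0.43,"delta_pos":[0,0,0],"rotation":[0,0,0]},{"grip":0.43,"delta_pos":[0,0,-0.1],"rotation":[0,0,0]},{"grip":0.43,"delta_pos":[0,0,-0.5],"rotation":[0,0,0]},{"grip":0.43,"delta_pos":[0,0,-0.85],"rotation":[0,0,0]}]'
python3 -c "
from h import *
plan(.5664,.0632,.125,-96.5)"
```

```text
clock: 37.85
tool_pos: [0.532, -0.2626, 0.0448]
orientation: [180.0, -0.0, -101.9]
force: [0.2, -0.4, -0.6]
opening: 0.0337
gripper_force: 30.0
clock: 38.35
tool_pos: [0.532, -0.2633, 0.1316]
orientation: [180.0, -0.0, -102.0]
force: [1.3, -0.5, 1.0]
opening: 0.05
gripper_force: 0.0
at [ 0.532  -0.2633  0.1316] yaw -102.0 t 38.4 open 0.05 j6 -5 tilt [ 1.7998e+02 -2.0000e-02]
  call [-0.816, 0.085, 0.016] rz -0.015
  call [-0.818, 0.066, 0.016] rz -0.015
  call [-0.819, 0.046, 0.016] rz -0.015
  call [-0.82, 0.027, 0.016] rz -0.015
```

```bash

python3 -m creep '[{"grip":0.43,"delta_pos":[-0.4,0.04,0],"rotation":[0,0,-0.015]},{"grip":0.43,"delta_pos":[-0.816,0.085,0],"rotation":[0,0,-0.015]}]' >/dev/null
python3 -m creep '[{"grip":0.43,"delta_pos":[-0.45,0.04,0],"rotation":[0,0,-0.015]},{"grip":0.43,"delta_pos":[-0.818,0.066,0.03],"rotation":[0,0,-0.015]}]' >/dev/null
python3 -m creep '[{"grip":0.43,"delta_pos":[-0.45,0.03,0],"rotation":[0,0,-0.015]},{"grip":0.43,"delta_pos":[-0.819,0.046,0.03],"rotation":[0,0,-0.015]}]' >/dev/null
python3 -m creep '[{"grip":0.43,"delta_pos":[-0.45,0.02,0],"rotation":[0,0,-0.015]},{"grip":0.43,"delta_pos":[-0.77,0.025,0.03],"rotation":[0,0,-0.015]},{"grip":0.43,"delta_pos":[-0.82,0.027,0.03],"rotation":[0,0,-0.015]},{"grip":0.43,"delta_pos":[-0.82,0.027,0.03],"rotation":[0,0,-0.015]}]'
python3 -c "
from h import *
s=snap('wrist')
for b in blobs(s,(8,100,60),(22,255,230),.036,80):
  if abs(b['xy'][0]-.5)<.1 and -.33<b['xy'][1]<.13:print(b)
s=snap('top')
for b in blobs(s,(8,90,50),(22,255,230),.034,15,(215,140,450,240)):print(b)
plan(.5664,.0632,.042,-96.5)"
```

```text
clock: 39.35
tool_pos: [0.5669, 0.0642, 0.1214]
orientation: [-180.0, 0.0, -96.5]
force: [-0.2, -0.8, 0.7]
opening: 0.0498
gripper_force: 0.0
{'px': [320.0, 214.0], 'xy': (0.5657, 0.0599), 'L': 0.0442, 'W': 0.0349, 'ang': 82.3}
{'px': [406.0, 214.0], 'xy': (0.4333, -0.24), 'L': 0.0368, 'W': 0.0306, 'ang': -88.7}
{'px': [420.0, 200.0], 'xy': (0.4774, -0.2847), 'L': 0.0341, 'W': 0.0309, 'ang': -88.7}
{'px': [412.0, 182.0], 'xy': (0.5326, -0.2599), 'L': 0.0343, 'W': 0.0311, 'ang': -88.7}
at [0.5666 0.0627 0.1212] yaw -96.6 t 39.5 open 0.05 j6 -33 tilt [-1.7998e+02  1.0000e-02]
  call [-0.005, 0.003, 0.792] rz -0.001
```

```bash

python3 -m creep '[{"grip":0.43,"delta_pos":[-0.005,0,0.35],"rotation":[0,0,0]},{"grip":0.43,"delta_pos":[-0.005,0,0.68],"rotation":[0,0,0]},{"grip":0.43,"delta_pos":[-0.005,0,0.79],"rotation":[0,0,0]},{"grip":0.43,"delta_pos":[-0.005,0,0.79],"rotation":[0,0,0]},{"grip":1,"delta_pos":[-0.005,0,0.79],"rotation":[0,0,0]}]'
python3 -m creep '[{"grip":1,"delta_pos":[0,0,0],"rotation":[0,0,0]},{"grip":1,"delta_pos":[0,0,0],"rotation":[0,0,0]},{"grip":1,"delta_pos":[0,0,0],"rotation":[0,0,0]},{"grip":1,"delta_pos":[0,0,0],"rotation":[0,0,0]}]'
python3 -m creep '[{"grip":1,"delta_pos":[0,0,-0.15],"rotation":[0,0,0]},{"grip":1,"delta_pos":[0,0,-0.4],"rotation":[0,0,0]},{"grip":1,"delta_pos":[0,0,-0.8],"rotation":[0,0,0]},{"grip":1,"delta_pos":[0,0,-0.8],"rotation":[0,0,0]}]'
python3 -c "
from h import *
plan(.572,-.307,.125,-101.9)"
```

```text
clock: 39.95
tool_pos: [0.5671, 0.0628, 0.0423]
orientation: [-180.0, -0.0, -96.6]
force: [0.2, 0.2, -0.2]
opening: 0.0459
gripper_force: 0.0
clock: 40.35
tool_pos: [0.5671, 0.0634, 0.0422]
orientation: [-180.0, -0.0, -96.6]
force: [-0.7, -3.5, 6.3]
opening: 0.034
gripper_force: 30.0
clock: 40.75
tool_pos: [0.5697, 0.0648, 0.1266]
orientation: [-179.6, 0.2, -96.5]
force: [0.1, 0.5, 0.0]
opening: 0.0337
gripper_force: 30.0
at [0.5697 0.0648 0.1266] yaw -96.5 t 40.8 open 0.034 j6 -33 tilt [-179.57    0.2 ]
  call [0.923, -0.111, 0.004] rz 0.015
  call [0.92, -0.133, 0.004] rz 0.015
  call [0.917, -0.154, 0.004] rz 0.015
  call [0.913, -0.176, 0.004] rz 0.015
```

```bash

python3 -m creep '[{"grip":1,"delta_pos":[0.43,-0.05,0],"rotation":[0,0,0.015]},{"grip":1,"delta_pos":[0.923,-0.111,0],"rotation":[0,0,0.015]}]' >/dev/null
python3 -m creep '[{"grip":1,"delta_pos":[0.46,-0.06,0],"rotation":[0,0,0.015]},{"grip":1,"delta_pos":[0.92,-0.133,0],"rotation":[0,0,0.015]}]' >/dev/null
python3 -m creep '[{"grip":1,"delta_pos":[0.46,-0.07,0],"rotation":[0,0,0.015]},{"grip":1,"delta_pos":[0.917,-0.154,0],"rotation":[0,0,0.015]}]' >/dev/null
python3 -m creep '[{"grip":1,"delta_pos":[0.46,-0.08,0],"rotation":[0,0,0.015]},{"grip":1,"delta_pos":[0.86,-0.16,0.15],"rotation":[0,0,0.015]},{"grip":1,"delta_pos":[0.913,-0.176,0.4],"rotation":[0,0,0.015]},{"grip":1,"delta_pos":[0.913,-0.176,0.4],"rotation":[0,0,0.015]}]'
python3 -c "
from h import *
plan(.572,-.307,.041,-101.9)"
```

```text
clock: 41.75
tool_pos: [0.5657, -0.3089, 0.0775]
orientation: [179.6, 0.1, -102.2]
force: [-0.6, 0.1, -0.4]
opening: 0.0339
gripper_force: 30.0
at [ 0.5657 -0.3089  0.0775] yaw -102.2 t 41.8 open 0.034 j6 -1 tilt [1.7964e+02 6.0000e-02]
  call [-0.032, -0.057, 0.365] rz -0.003
```

```bash

python3 -m creep '[{"grip":1,"delta_pos":[-0.02,-0.05,0.25],"rotation":[0,0,0]},{"grip":1,"delta_pos":[-0.02,-0.05,0.34],"rotation":[0,0,0]},{"grip":1,"delta_pos":[-0.02,-0.05,0.375],"rotation":[0,0,0]},{"grip":1,"delta_pos":[-0.02,-0.05,0.375],"rotation":[0,0,0]}]'
python3 -m creep '[{"grip":0.43,"delta_pos":[0,0,0],"rotation":[0,0,0]},{"grip":0.43,"delta_pos":[0,0,0],"rotation":[0,0,0]},{"grip":0.43,"delta_pos":[0,0,-0.1],"rotation":[0,0,0]},{"grip":0.43,"delta_pos":[0,0,-0.5],"rotation":[0,0,0]},{"grip":0.43,"delta_pos":[0,0,-0.95],"rotation":[0,0,0]}]'
python3 -c "
from h import *
s=snap('top','t9')
for b in blobs(s,(8,90,50),(22,255,230),.034,15,(150,100,450,260)):print(b)
for b in blobs(s,(88,24,40),(110,90,150),.046,150,(150,120,228,250)):print('cover',b)
plan(.47,.4,.19,-4.4)"
```

```text
clock: 42.15
tool_pos: [0.5739, -0.3066, 0.0444]
orientation: [180.0, -0.0, -101.9]
force: [-1.1, -0.5, -0.8]
opening: 0.0334
gripper_force: 30.0
clock: 42.65
tool_pos: [0.5728, -0.3072, 0.1398]
orientation: [179.8, -0.0, -102.0]
force: [1.5, -0.3, 0.6]
opening: 0.0496
gripper_force: 0.0
{'px': [237.0, 220.0], 'xy': (0.4034, 0.2749), 'L': 0.0432, 'W': 0.0205, 'ang': 85.5}
{'px': [239.0, 202.0], 'xy': (0.4574, 0.2693), 'L': 0.0397, 'W': 0.0214, 'ang': -88.7}
{'px': [242.0, 184.0], 'xy': (0.5142, 0.2654), 'L': 0.0399, 'W': 0.0185, 'ang': -88.7}
{'px': [242.0, 166.0], 'xy': (0.5683, 0.2645), 'L': 0.0399, 'W': 0.0217, 'ang': -88.6}
{'px': [335.0, 127.0], 'xy': (0.699, -0.0159), 'L': 0.0502, 'W': 0.0264, 'ang': 84.2}
cover {'px': [195.0, 192.0], 'xy': (0.4884, 0.3998), 'L': 0.2154, 'W': 0.0778, 'ang': -4.5}
at [ 0.5771 -0.309   0.1498] yaw -101.9 t 42.7 open 0.05 j6 -1 tilt [-1.7942e+02 -1.5000e-01]
  call [-0.84, 0.314, -0.05] rz -0.135
  call [-0.887, 0.129, -0.05] rz -0.135
  call [-0.894, -0.061, -0.05] rz -0.135
  call [-0.861, -0.248, -0.05] rz -0.135
  call [-0.789, -0.424, -0.05] rz -0.135
  call [-0.682, -0.582, -0.05] rz -0.135
  call [-0.544, -0.712, -0.05] rz -0.135
  call [-0.381, -0.811, -0.05] rz -0.135
```

View pics/t9.png

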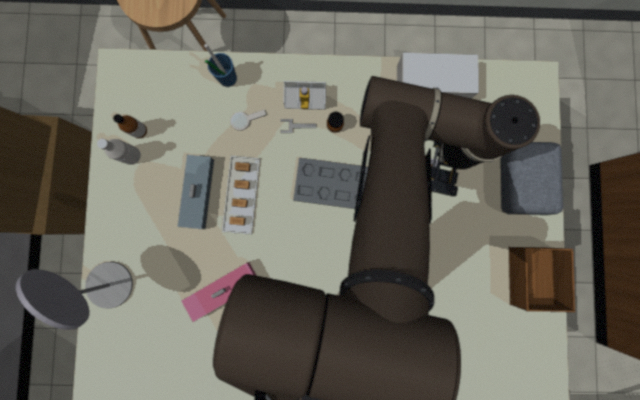

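The top view shows four bars in line in the dish at px (240,166) to (237,220). The cover stands at (196,191), the mould is clear of soaps where visible, and the arm hides the tray. I go for the cover.

```bash

python3 -m creep '[{"grip":0.5,"delta_pos":[-0.42,0.15,-0.05],"rotation":[0,0,-0.07]},{"grip":0.5,"delta_pos":[-0.84,0.314,-0.05],"rotation":[0,0,-0.135]}]' >/dev/null
python3 -m creep '[{"grip":0.5,"delta_pos":[-0.45,0.07,-0.05],"rotation":[0,0,-0.07]},{"grip":0.5,"delta_pos":[-0.887,0.129,-0.05],"rotation":[0,0,-0.135]}]' >/dev/null
python3 -m creep '[{"grip":0.5,"delta_pos":[-0.45,-0.03,-0.05],"rotation":[0,0,-0.07]},{"grip":0.5,"delta_pos":[-0.894,-0.061,-0.05],"rotation":[0,0,-0.135]}]' >/dev/null
python3 -m creep '[{"grip":0.5,"delta_pos":[-0.43,-0.12,-0.05],"rotation":[0,0,-0.07]},{"grip":0.5,"delta_pos":[-0.861,-0.248,-0.05],"rotation":[0,0,-0.135]}]'
python3 -c "
from h import *
s=snap('top')
for b in blobs(s,(8,90,50),(22,255,230),.034,15,(385,140,450,260)):print(b)
plan(.47,.4,.19,-4.4)"
```

```text
clock: 43.5
tool_pos: [0.5213, 0.0491, 0.1609]
orientation: [-179.8, -0.1, -53.1]
force: [1.5, -0.1, 0.8]
opening: 0.044
gripper_force: 0.0
{'px': [406.0, 214.0], 'xy': (0.4333, -0.24), 'L': 0.0369, 'W': 0.0306, 'ang': -88.7}
{'px': [420.0, 200.0], 'xy': (0.4772, -0.2847), 'L': 0.034, 'W': 0.0311, 'ang': -90.0}
{'px': [412.0, 182.0], 'xy': (0.5325, -0.2584), 'L': 0.0373, 'W': 0.0311, 'ang': -88.7}
{'px': [427.0, 169.0], 'xy': (0.5742, -0.3049), 'L': 0.0375, 'W': 0.0313, 'ang': -88.6}
at [0.5213 0.0539 0.161 ] yaw -52.6 t 43.5 open 0.044 j6 10 tilt [-1.7974e+02 -3.0000e-02]
  call [-0.766, -0.423, -0.073] rz -0.134
  call [-0.66, -0.574, -0.073] rz -0.134
  call [-0.526, -0.699, -0.073] rz -0.134
  call [-0.368, -0.794, -0.073] rz -0.134
```

All four hexes are in the tray.

```bash

python3 -m creep '[{"grip":0.5,"delta_pos":[-0.38,-0.21,-0.07],"rotation":[0,0,-0.07]},{"grip":0.5,"delta_pos":[-0.766,-0.423,-0.073],"rotation":[0,0,-0.134]}]' >/dev/null
python3 -m creep '[{"grip":0.5,"delta_pos":[-0.33,-0.28,-0.07],"rotation":[0,0,-0.07]},{"grip":0.5,"delta_pos":[-0.66,-0.574,-0.073],"rotation":[0,0,-0.134]}]' >/dev/null
python3 -m creep '[{"grip":0.5,"delta_pos":[-0.26,-0.35,-0.07],"rotation":[0,0,-0.07]},{"grip":0.5,"delta_pos":[-0.526,-0.699,-0.073],"rotation":[0,0,-0.134]}]' >/dev/null
python3 -m creep '[{"grip":0.5,"delta_pos":[-0.18,-0.4,-0.07],"rotation":[0,0,-0.07]},{"grip":0.5,"delta_pos":[-0.36,-0.76,-0.07],"rotation":[0,0,-0.134]},{"grip":0.5,"delta_pos":[-0.368,-0.794,-0.073],"rotation":[0,0,-0.134]},{"grip":0.5,"delta_pos":[-0.368,-0.794,-0.073],"rotation":[0,0,-0.134]}]'
python3 - <<'E'
from h import *
s=snap('wrist','w10')
for b in blobs(s,(88,24,40),(110,90,220),.046,200):print('cover',b)
for b in blobs(s,(8,90,50),(22,255,230),.034,100):
  if abs(b['xy'][1]-.27)<.06:print(b)
plan(.4885,.402,.0725,-4.5)
E
```

```text
clock: 44.55
tool_pos: [0.4741, 0.3952, 0.1887]
orientation: [-180.0, -0.0, -5.1]
force: [-1.2, -1.4, 0.5]
opening: 0.0438
gripper_force: 0.0
cover {'px': [307.0, 171.0], 'xy': (0.4913, 0.4038), 'L': 0.2099, 'W': 0.0704, 'ang': -4.6}
{'px': [406.0, 290.0], 'xy': (0.3536, 0.3051), 'L': 0.0657, 'W': 0.0099, 'ang': 3.2}
{'px': [428.0, 239.0], 'xy': (0.4154, 0.279), 'L': 0.0506, 'W': 0.0185, 'ang': 84.9}
{'px': [435.0, 198.0], 'xy': (0.461, 0.2749), 'L': 0.0515, 'W': 0.0288, 'ang': 84.6}
{'px': [433.0, 144.0], 'xy': (0.5154, 0.2703), 'L': 0.0514, 'W': 0.0244, 'ang': 85.0}
{'px': [435.0, 91.0], 'xy': (0.5695, 0.2704), 'L': 0.0503, 'W': 0.0244, 'ang': 86.0}
at [0.4742 0.3941 0.1886] yaw -5.2 t 44.6 open 0.044 j6 27 tilt [-179.99   -0.  ]
  call [0.067, -0.046, 0.581] rz -0.004
  call [0.068, -0.045, 0.581] rz -0.004
```

View pics/w10.png

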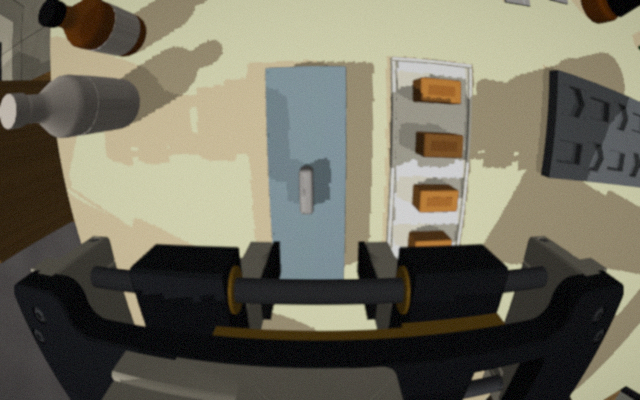

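The wrist view shows the cover upright at px (306,175), with its grip bar at (306,190) and all four bars in the dish to its right. I grasp the cover.

```bash

python3 -m creep '[{"grip":0.5,"delta_pos":[0.07,-0.06,0.3],"rotation":[0,0,-0.007]},{"grip":0.5,"delta_pos":[0.132,-0.113,0.6],"rotation":[0,0,-0.007]},{"grip":0.5,"delta_pos":[0.132,-0.113,0.6],"rotation":[0,0,-0.007]},{"grip":0.5,"delta_pos":[0.132,-0.113,0.6],"rotation":[0,0,-0.007]}]' >/dev/null
python3 - <<'E'
from h import *
s=snap('wrist')
v=s['hsv']; 
m=((v[:,:,1]<30)&(v[:,:,2]>110)).astype(np.uint8)*255
for b in blobs(s,(88,24,40),(110,90,220),.046,200):print('cover',b)
k=np.zeros_like(m);k[120:260,285:345]=255
c=[c for c in cv2.findContours(m&k,cv2.RETR_EXTERNAL,cv2.CHAIN_APPROX_NONE)[0] if cv2.contourArea(c)>60]
for q in c:print(cv2.boundingRect(q),cast(s,[q.reshape(-1,2).mean(0)],.07))
plan(.4883,.4045,.0745,-4.5)
E
```

```text
cover {'px': [316.0, 316.0], 'xy': (0.3992, 0.4112), 'L': 0.0702, 'W': 0.0312, 'ang': 85.4}
cover {'px': [316.0, 174.0], 'xy': (0.5165, 0.4019), 'L': 0.1602, 'W': 0.0708, 'ang': -4.7}
(307, 241, 18, 19) [[0.47505015 0.40485446]]
at [0.4892 0.4036 0.1297] yaw -4.6 t 45.0 open 0.044 j6 28 tilt [-1.7996e+02 -5.0000e-02]
  call [-0.01, -0.008, 0.552] rz -0.001
```

```bash

python3 -m creep '[{"grip":0.5,"delta_pos":[-0.007,-0.008,0.25],"rotation":[0,0,0]},{"grip":0.5,"delta_pos":[-0.007,-0.008,0.47],"rotation":[0,0,0]},{"grip":0.5,"delta_pos":[-0.007,-0.008,0.55],"rotation":[0,0,0]},{"grip":0.5,"delta_pos":[-0.007,-0.008,0.55],"rotation":[0,0,0]},{"grip":1,"delta_pos":[-0.007,-0.008,0.55],"rotation":[0,0,0]}]'
python3 -m creep '[{"grip":1,"delta_pos":[0,0,0],"rotation":[0,0,0]},{"grip":1,"delta_pos":[0,0,0],"rotation":[0,0,0]},{"grip":1,"delta_pos":[0,0,0],"rotation":[0,0,0]},{"grip":1,"delta_pos":[0,0,0],"rotation":[0,0,0]},{"grip":1,"delta_pos":[0,0,0],"rotation":[0,0,0]}]'
python3 -c "
from h import *
plan(.4883,.4045,.0745,-4.5)"
```

```text
clock: 45.55
tool_pos: [0.4886, 0.4057, 0.075]
orientation: [-179.9, -0.1, -4.5]
force: [-0.4, -0.2, -0.0]
opening: 0.0401
gripper_force: 0.0
clock: 46.05
tool_pos: [0.4881, 0.4052, 0.0737]
orientation: [-180.0, -0.0, -4.5]
force: [-1.2, -0.6, 3.0]
opening: 0.0116
gripper_force: 30.0
at [0.4881 0.4052 0.0737] yaw -4.5 t 46.0 open 0.012 j6 28 tilt [-1.7998e+02 -2.0000e-02]
  call [0.003, 0.007, -0.008] rz -0.0
```

```bash

python3 -m creep '[{"grip":1,"delta_pos":[0,0,-0.1],"rotation":[0,0,0]},{"grip":1,"delta_pos":[0,0,-0.35],"rotation":[0,0,0]},{"grip":1,"delta_pos":[0,0,-0.65],"rotation":[0,0,0]},{"grip":1,"delta_pos":[0,0,-0.8],"rotation":[0,0,0]},{"grip":1,"delta_pos":[0,0,-0.8],"rotation":[0,0,0]}]'
python3 -m creep '[{"grip":1,"delta_pos":[0.02,0.15,0],"rotation":[0,0,0]},{"grip":1,"delta_pos":[0.03,0.4,0],"rotation":[0,0,0]},{"grip":1,"delta_pos":[0.05,0.67,0],"rotation":[0,0,0]}]' >/dev/null
python3 -m creep '[{"grip":1,"delta_pos":[0.02,0.3,0],"rotation":[0,0,0]},{"grip":1,"delta_pos":[0.04,0.55,0],"rotation":[0,0,0]},{"grip":1,"delta_pos":[0.05,0.67,0],"rotation":[0,0,0]},{"grip":1,"delta_pos":[0.05,0.67,0],"rotation":[0,0,0]},{"grip":1,"delta_pos":[0.05,0.67,0],"rotation":[0,0,0]}]'
python3 - <<'E'
from h import *
s=snap('wrist','w11')
for b in blobs(s,(88,24,40),(110,90,220),.125,200):print('cover',b)
s=snap('side','s11')
plan(.4875,.2708,.0765,-4.3)
E
```

```text
clock: 46.55
tool_pos: [0.4889, 0.4061, 0.1564]
orientation: [-179.8, -0.2, -4.5]
force: [0.3, 0.7, -2.5]
opening: 0.0117
gripper_force: 30.0
clock: 47.35
tool_pos: [0.4876, 0.2707, 0.1532]
orientation: [-180.0, -0.0, -4.5]
force: [-0.2, 0.4, -1.2]
opening: 0.0115
gripper_force: 30.0
cover {'px': [318.0, 317.0], 'xy': (0.4406, 0.2735), 'L': 0.0292, 'W': 0.0247, 'ang': 85.4}
cover {'px': [319.0, 154.0], 'xy': (0.5431, 0.2652), 'L': 0.1062, 'W': 0.0712, 'ang': -4.6}
at [0.4876 0.2714 0.1532] yaw -4.5 t 47.5 open 0.012 j6 36 tilt [-1.7999e+02 -1.0000e-02]
  call [-0.001, 0.006, 0.767] rz -0.002
```

View pics/s11.png

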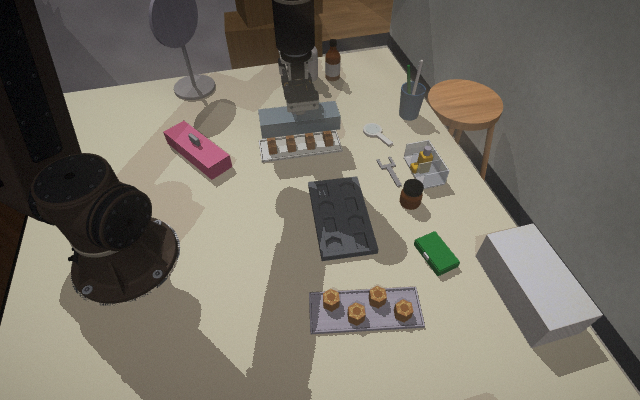

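The side view shows the cover held level above the dish, with all four bars lined up at px (272,146) to (328,139). The tray holds four hexes, the mould is empty and the toiletries are untouched. Now I lower the cover.

```bash

python3 -m creep '[{"grip":1,"delta_pos":[0,0,0.2],"rotation":[0,0,-0.002]},{"grip":1,"delta_pos":[0,0,0.4],"rotation":[0,0,-0.002]},{"grip":1,"delta_pos":[0,0,0.55],"rotation":[0,0,-0.002]},{"grip":1,"delta_pos":[0,0,0.65],"rotation":[0,0,-0.002]},{"grip":1,"delta_pos":[0,0,0.65],"rotation":[0,0,-0.002]}]'
python3 -m creep '[{"grip":1,"delta_pos":[0,0,0.04],"rotation":[0,0,0]},{"grip":1,"delta_pos":[0,0,0.08],"rotation":[0,0,0]},{"grip":1,"delta_pos":[0,0,0.115],"rotation":[0,0,0]},{"grip":1,"delta_pos":[0,0,0.115],"rotation":[0,0,0]}]'
python3 -c "
from h import *
plan(.4875,.2708,.0765,-4.3)"
```

```text
clock: 47.95
tool_pos: [0.4868, 0.2707, 0.0868]
orientation: [179.9, 0.1, -4.3]
force: [-0.2, -0.6, -1.5]
opening: 0.012
gripper_force: 30.0
clock: 48.35
tool_pos: [0.4878, 0.2711, 0.0775]
orientation: [-179.9, -0.1, -4.3]
force: [0.4, -0.6, 2.8]
opening: 0.0119
gripper_force: 30.0
at [0.4878 0.2711 0.0775] yaw -4.3 t 48.4 open 0.012 j6 36 tilt [-1.7995e+02 -6.0000e-02]
  call [-0.003, 0.003, 0.01] rz -0.0
```

Force 2.8 N upward means the cover is seated on the floor. I release, lift clear and check.

```bash

python3 -m creep '[{"grip":0.5,"delta_pos":[0,0,0],"rotation":[0,0,0]},{"grip":0.5,"delta_pos":[0,0,0],"rotation":[0,0,0]},{"grip":0.5,"delta_pos":[0,0,0],"rotation":[0,0,0]},{"grip":0.5,"delta_pos":[0,0,-0.2],"rotation":[0,0,0]},{"grip":0.5,"delta_pos":[0,0,-0.6],"rotation":[0,0,0]}]'
python3 -m creep '[{"grip":0.5,"delta_pos":[-0.1,-0.4,-0.4],"rotation":[0,0,0]},{"grip":0.5,"delta_pos":[-0.2,-0.8,-0.7],"rotation":[0,0,0]},{"grip":0.5,"delta_pos":[-0.2,-0.8,-0.7],"rotation":[0,0,0]},{"grip":0.5,"delta_pos":[-0.2,-0.8,-0.7],"rotation":[0,0,0]}]'
python3 - <<'E'
from h import *
s=snap('wrist','w12')
for z in(.05,):
  for b in blobs(s,(88,24,40),(110,90,220),z,200):print('cover',b)
t=snap('top');q=snap('side')
for b in blobs(t,(88,24,40),(110,90,150),.05,200,(200,140,268,240)):print('top',b)
a=cv2.resize(q['color'][90:180,230:370],(700,450));cv2.imwrite('pics/s12.png',a[:,:,::-1])
print(ctrl.get_obs()['clock'])
E
```

```text
clock: 48.85
tool_pos: [0.4858, 0.2692, 0.1345]
orientation: [179.7, 0.3, -4.4]
force: [1.3, 0.5, 0.7]
opening: 0.0421
gripper_force: 0.0
clock: 49.25
tool_pos: [0.4734, 0.3535, 0.2076]
orientation: [-179.9, -0.1, -4.2]
force: [0.2, 0.2, -1.0]
opening: 0.044
gripper_force: 0.0
cover {'px': [398.0, 162.0], 'xy': (0.4929, 0.2714), 'L': 0.191, 'W': 0.0762, 'ang': -4.3}
top {'px': [239.0, 195.0], 'xy': (0.4795, 0.2676), 'L': 0.2188, 'W': 0.0753, 'ang': -4.1}
49.4
```

View pics/w12.png

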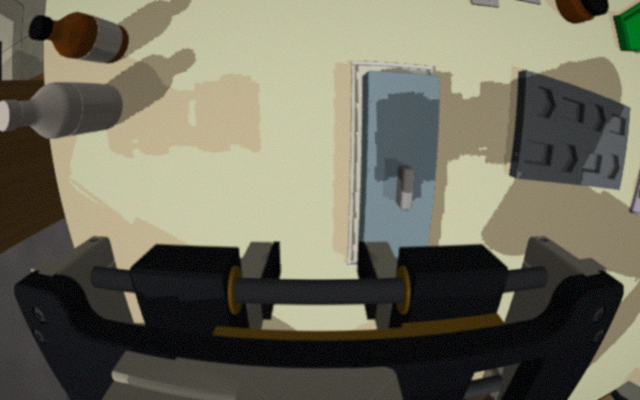

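View pics/s12.png

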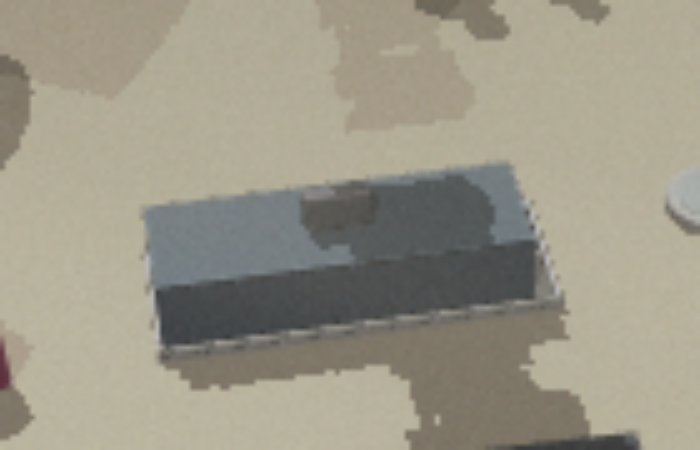

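The cover is on the dish, but the far-end gap at side px (548,270) is wide. It sits about 9 mm nearer the robot than it did at first, so I check the near end close up.

```bash

python3 -m creep '[{"grip":0.5,"delta_pos":[-0.4,0.05,-0.1],"rotation":[0,0,0]},{"grip":0.5,"delta_pos":[-0.85,0.2,-0.1],"rotation":[0,0,0]},{"grip":0.5,"delta_pos":[-0.85,0.4,-0.1],"rotation":[0,0,0]},{"grip":0.5,"delta_pos":[-0.85,0.4,-0.1],"rotation":[0,0,0]}]'
python3 - <<'E'
from h import *
s=snap('wrist','w13')
cv2.imwrite('pics/w13c.png',cv2.resize(s['color'][0:250,260:460,::-1],None,fx=2.4,fy=2.4))
for b in blobs(s,(88,24,40),(110,90,220),.05,200):print('cover',b)
E
```

```text
clock: 49.8
tool_pos: [0.3844, 0.3156, 0.2162]
orientation: [179.9, 0.1, -4.3]
force: [-0.5, 0.2, -0.1]
opening: 0.0438
gripper_force: 0.0
cover {'px': [356.0, 100.0], 'xy': (0.4745, 0.2698), 'L': 0.2102, 'W': 0.0707, 'ang': -4.2}
```

View pics/w13c.png

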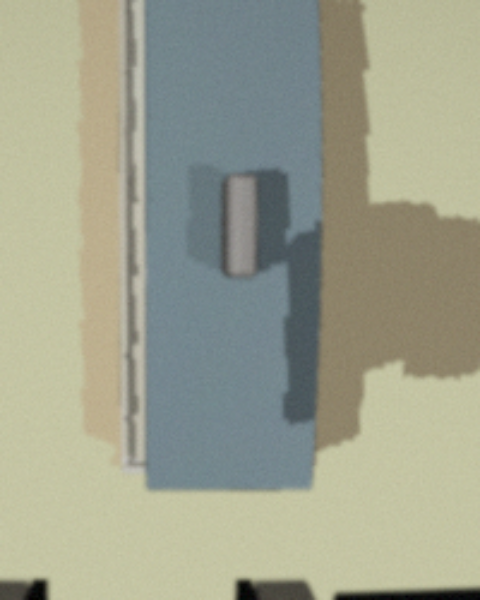

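That was one picture over the allowance; by my count I have viewed 17, not 14. I use numbers only from here. In this crop the cover's near edge is at image row about 204 and the dish's outer near corner at about (313,195), and I cast both to positions.

```bash
python3 - <<'E'
from h import *
s=snap('wrist')
d=np.array([np.cos(np.radians(-4.2)),np.sin(np.radians(-4.2))]);n=np.array([-d[1],d[0]])
f=lambda p:(round(p@d,4),round(p@n,4))
H=s['hsv']
m=cv2.inRange(H,np.array((88,24,40)),np.array((110,90,220)))
for c in (330,350,370,385):
    r=np.where(m[150:225,c])[0].max()+150;print('cover near',c,r,[f(cast(s,[(c,r+.5)],z)[0]) for z in(.05,.055)])
print('rim corner',f(cast(s,[(312,195)],.009)[0]))
print('rim col 316 rows',[(r,H[r,316].tolist()) for r in range(188,200)])
t=snap('top')
for b in blobs(t,(88,24,40),(110,90,150),.05,200,(200,140,268,240)):print('top',b)
# dish far outer end vs cover far end seen from the top camera along its axis
H=t['hsv'];print([(r,H[r,242].tolist()) for r in range(150,164)])
print([(r,H[r,233].tolist()) for r in range(224,240)])
print(cast(t,[(242,155),(242,157),(233,231),(233,233)],.009)@d,cast(t,[(242,155),(242,157),(242,159),(233,229),(233,231),(233,233)],.05)@d)
plan(.48,.271,.13,-4.3)
E
```

```text
cover near 330 203 [(np.float64(0.3488), np.float64(0.3314)), (np.float64(0.3504), np.float64(0.3316))]
cover near 350 203 [(np.float64(0.3488), np.float64(0.3109)), (np.float64(0.3503), np.float64(0.3114))]
cover near 370 203 [(np.float64(0.3487), np.float64(0.29)), (np.float64(0.3502), np.float64(0.2909))]
cover near 385 203 [(np.float64(0.3487), np.float64(0.2741)), (np.float64(0.3502), np.float64(0.2752))]
rim corner (np.float64(0.3467), np.float64(0.3507))
rim col 316 rows [(188, [28, 24, 126]), (189, [30, 20, 128]), (190, [32, 26, 135]), (191, [24, 26, 147]), (192, [28, 20, 154]), (193, [27, 17, 152]), (194, [24, 28, 145]), (195, [28, 18, 172]), (196, [38, 15, 187]), (197, [25, 16, 179]), (198, [28, 34, 178]), (199, [28, 41, 185])]
top {'px': [240.0, 194.0], 'xy': (0.4795, 0.2676), 'L': 0.2177, 'W': 0.0751, 'ang': -3.9}
[(150, [37, 24, 138]), (151, [36, 26, 140]), (152, [39, 26, 139]), (153, [38, 23, 136]), (154, [37, 24, 137]), (155, [36, 20, 130]), (156, [45, 16, 127]), (157, [90, 4, 128]), (158, [60, 2, 114]), (159, [90, 16, 98]), (160, [100, 38, 101]), (161, [101, 49, 105]), (162, [99, 41, 105]), (163, [99, 39, 105])]
[(224, [143, 85, 12]), (225, [105, 49, 21]), (226, [120, 36, 14]), (227, [139, 76, 27]), (228, [103, 81, 22]), (229, [110, 100, 23]), (230, [120, 38, 20]), (231, [87, 135, 17]), (232, [130, 43, 18]), (233, [0, 0, 24]), (234, [120, 47, 27]), (235, [100, 25, 31]), (236, [100, 45, 34]), (237, [90, 43, 30]), (238, [100, 38, 20]), (239, [90, 16, 16])]
[0.58736651 0.58103712 0.34818498 0.34207039] [0.57996925 0.57385523 0.5677467  0.35483809 0.34892634 0.3430198 ]
at [0.3863 0.318  0.2164] yaw -4.4 t 50.0 open 0.044 j6 24 tilt [179.97   0.  ]
  call [0.485, 0.198, 0.432] rz -0.001
  call [0.485, 0.199, 0.432] rz -0.001
```

The cover's near wall lies right at the inner face of the rim, about 5.5 mm off centre. I regrasp it by the bar, lift it a little, shift it 5.5 mm outward and set it down again.

```bash

python3 -m creep '[{"grip":0.5,"delta_pos":[0.24,0.1,0.1],"rotation":[0,0,0]},{"grip":0.5,"delta_pos":[0.485,0.198,0.4],"rotation":[0,0,0]},{"grip":0.5,"delta_pos":[0.485,0.198,0.4],"rotation":[0,0,0]}]' >/dev/null
python3 -m creep '[{"grip":0.5,"delta_pos":[0.24,0.1,0.1],"rotation":[0,0,0]},{"grip":0.5,"delta_pos":[0.485,0.198,0.4],"rotation":[0,0,0]},{"grip":0.5,"delta_pos":[0.485,0.198,0.4],"rotation":[0,0,0]},{"grip":0.5,"delta_pos":[0.485,0.198,0.4],"rotation":[0,0,0]}]'
python3 - <<'E'
from h import *
s=snap('wrist')
for b in blobs(s,(88,24,40),(110,90,220),.05,200):print('cover',b)
plan(.48,.271,.0775,-4.2)
E
```

```text
clock: 50.65
tool_pos: [0.4798, 0.2711, 0.1359]
orientation: [179.9, 0.1, -4.4]
force: [0.1, -0.1, 1.4]
opening: 0.044
gripper_force: 0.0
cover {'px': [319.0, 316.0], 'xy': (0.3866, 0.2764), 'L': 0.0709, 'W': 0.0306, 'ang': 85.4}
cover {'px': [319.0, 173.0], 'xy': (0.5067, 0.2677), 'L': 0.1632, 'W': 0.0716, 'ang': -4.1}
at [0.4798 0.2718 0.1368] yaw -4.4 t 50.7 open 0.044 j6 36 tilt [1.7996e+02 1.0000e-02]
  call [0.003, 0.008, 0.593] rz -0.002
```

```bash

python3 -m creep '[{"grip":0.5,"delta_pos":[0,0.015,0.25],"rotation":[0,0,-0.002]},{"grip":0.5,"delta_pos":[0,0.015,0.5],"rotation":[0,0,-0.002]},{"grip":0.5,"delta_pos":[0,0.015,0.59],"rotation":[0,0,-0.002]},{"grip":0.5,"delta_pos":[0,0.015,0.59],"rotation":[0,0,-0.002]},{"grip":1,"delta_pos":[0,0.015,0.59],"rotation":[0,0,-0.002]}]'
python3 -m creep '[{"grip":1,"delta_pos":[0,0,0],"rotation":[0,0,0]},{"grip":1,"delta_pos":[0,0,0],"rotation":[0,0,0]},{"grip":1,"delta_pos":[0,0,0],"rotation":[0,0,0]},{"grip":1,"delta_pos":[0,0,0],"rotation":[0,0,0]},{"grip":1,"delta_pos":[0,0,0],"rotation":[0,0,0]}]'
python3 -m creep '[{"grip":1,"delta_pos":[0,0,-0.05],"rotation":[0,0,0]},{"grip":1,"delta_pos":[0,0,-0.12],"rotation":[0,0,0]},{"grip":1,"delta_pos":[0.03,0,-0.12],"rotation":[0,0,0]},{"grip":1,"delta_pos":[0.06,0,-0.12],"rotation":[0,0,0]},{"grip":1,"delta_pos":[0.06,0,-0.12],"rotation":[0,0,0]}]'
python3 - <<'E'
from h import *
s=snap('wrist')
for b in blobs(s,(88,24,40),(110,90,220),.062,200):print('cover',b)
plan(.486,.2702,.0775,-4.2)
E
```

```text
clock: 51.2
tool_pos: [0.4798, 0.2711, 0.079]
orientation: [-179.9, -0.1, -4.1]
force: [-0.0, -0.2, 0.7]
opening: 0.0397
gripper_force: 0.0
clock: 51.7
tool_pos: [0.4795, 0.2704, 0.0782]
orientation: [-180.0, -0.0, -4.1]
force: [-0.2, 0.9, 3.6]
opening: 0.0119
gripper_force: 30.0
clock: 52.2
tool_pos: [0.4856, 0.2697, 0.0896]
orientation: [180.0, 0.0, -4.2]
force: [-0.6, -0.1, -1.6]
opening: 0.0114
gripper_force: 30.0
cover {'px': [319.0, 318.0], 'xy': (0.4386, 0.2718), 'L': 0.0297, 'W': 0.0238, 'ang': 85.8}
cover {'px': [318.0, 155.0], 'xy': (0.5412, 0.2646), 'L': 0.1059, 'W': 0.0707, 'ang': -4.2}
at [0.4854 0.2696 0.0895] yaw -4.2 t 52.2 open 0.012 j6 37 tilt [1.7998e+02 2.0000e-02]
  call [0.006, -0.007, 0.12] rz 0.0
```

```bash

python3 -m creep '[{"grip":1,"delta_pos":[0.005,-0.012,0.04],"rotation":[0,0,0]},{"grip":1,"delta_pos":[0.005,-0.012,0.08],"rotation":[0,0,0]},{"grip":1,"delta_pos":[0.005,-0.012,0.115],"rotation":[0,0,0]},{"grip":1,"delta_pos":[0.005,-0.012,0.12],"rotation":[0,0,0]},{"grip":1,"delta_pos":[0.005,-0.012,0.12],"rotation":[0,0,0]}]'
python3 -m creep '[{"grip":0.5,"delta_pos":[0,0,0],"rotation":[0,0,0]},{"grip":0.5,"delta_pos":[0,0,0],"rotation":[0,0,0]},{"grip":0.5,"delta_pos":[0,0,0],"rotation":[0,0,0]},{"grip":0.5,"delta_pos":[0,0,0],"rotation":[0,0,0]}]'
python3 -m creep '[{"grip":0.5,"delta_pos":[0,0,-0.2],"rotation":[0,0,0]},{"grip":0.5,"delta_pos":[0,0,-0.5],"rotation":[0,0,0]},{"grip":0.5,"delta_pos":[0,0,-0.95],"rotation":[0,0,0]},{"grip":0.5,"delta_pos":[0,0,-0.95],"rotation":[0,0,0]}]'
python3 - <<'E'
from h import *
s=snap('wrist')
for b in blobs(s,(88,24,40),(110,90,220),.05,200):print('cover',b)
plan(.386,.318,.216,-4.3)
E
```

```text
clock: 52.75
tool_pos: [0.4858, 0.2708, 0.0781]
orientation: [180.0, -0.0, -4.1]
force: [-2.1, -0.8, 5.5]
opening: 0.0121
gripper_force: 30.0
clock: 53.15
tool_pos: [0.4859, 0.2709, 0.0776]
orientation: [180.0, 0.0, -4.2]
force: [1.4, -0.4, 0.2]
opening: 0.0384
gripper_force: 0.0
clock: 53.55
tool_pos: [0.4886, 0.2731, 0.1787]
orientation: [-179.6, -0.4, -4.1]
force: [0.4, 0.7, 0.7]
opening: 0.0441
gripper_force: 0.0
cover {'px': [323.0, 305.0], 'xy': (0.3792, 0.2777), 'L': 0.0696, 'W': 0.0055, 'ang': 85.9}
cover {'px': [322.0, 180.0], 'xy': (0.502, 0.2691), 'L': 0.1848, 'W': 0.0727, 'ang': -3.7}
at [0.4873 0.2723 0.176 ] yaw -4.1 t 53.6 open 0.044 j6 37 tilt [-179.73   -0.24]
  call [-0.522, -0.192, -0.2] rz 0.001
  call [-0.522, -0.191, -0.2] rz 0.001
```

```bash

python3 -m creep '[{"grip":0.5,"delta_pos":[-0.26,-0.1,-0.2],"rotation":[0,0,0]},{"grip":0.5,"delta_pos":[-0.522,-0.192,-0.2],"rotation":[0,0,0]},{"grip":0.5,"delta_pos":[-0.522,-0.192,-0.2],"rotation":[0,0,0]}]' >/dev/null
python3 -m creep '[{"grip":0.5,"delta_pos":[-0.26,-0.1,-0.2],"rotation":[0,0,0]},{"grip":0.5,"delta_pos":[-0.522,-0.191,-0.2],"rotation":[0,0,0]},{"grip":0.5,"delta_pos":[-0.522,-0.191,-0.2],"rotation":[0,0,0]},{"grip":0.5,"delta_pos":[-0.522,-0.191,-0.2],"rotation":[0,0,0]},{"grip":0.5,"delta_pos":[-0.522,-0.191,-0.2],"rotation":[0,0,0]}]'
python3 - <<'E'
from h import *
s=snap('wrist')
d=np.array([np.cos(np.radians(-4.2)),np.sin(np.radians(-4.2))]);n=np.array([-d[1],d[0]])
H=s['hsv'];m=cv2.inRange(H,np.array((88,24,40)),np.array((110,90,220)))
for c in (335,370):
    r=np.where(m[150:225,c])[0].max()+150;print('cover near',c,r,cast(s,[(c,r+.5)],.05)[0]@d)
for r in (60,120,180):
    a=np.where(m[r,250:450])[0]+250;e=cast(s,[(a.min(),r),(a.max(),r)],.05);print('width',r,(e@n).round(4))
for nme in('top','side'):
    t=snap(nme)
    for b in blobs(t,(88,24,40),(110,90,150),.05,200,(200,90,360,240)):print(nme,b)
    for b in blobs(t,(8,90,50),(22,255,230),.034,15,(200,100,450,330)):print('  tan',b['px'],b['xy'])
print(ctrl.get_obs()['tool_pos'],ctrl.get_obs()['clock'])
E
```

```text
clock: 54.4
tool_pos: [0.3848, 0.3164, 0.2121]
orientation: [179.9, 0.0, -4.2]
force: [0.1, 1.0, 0.6]
opening: 0.0441
gripper_force: 0.0
cover near 335 198 0.3548338377411659
cover near 370 198 0.3548870819050188
width 60 [0.3394 0.27  ]
width 120 [0.3393 0.2703]
width 180 [0.3392 0.2697]
top {'px': [320.0, 186.0], 'xy': (0.5083, 0.0265), 'L': 0.1408, 'W': 0.089, 'ang': 78.5}
top {'px': [240.0, 193.0], 'xy': (0.4845, 0.2678), 'L': 0.219, 'W': 0.0746, 'ang': -4.0}
  tan [406.0, 214.0] (0.4343, -0.2403)
  tan [420.0, 200.0] (0.4773, -0.2847)
  tan [412.0, 182.0] (0.5325, -0.2584)
  tan [427.0, 169.0] (0.5734, -0.3042)
side {'px': [320.0, 131.0], 'xy': (0.5485, 0.266), 'L': 0.086, 'W': 0.0683, 'ang': -4.5}
  tan [356.0, 313.0] (0.4719, -0.2931)
  tan [403.0, 310.0] (0.5688, -0.3111)
  tan [331.0, 300.0] (0.4298, -0.2491)
  tan [377.0, 296.0] (0.5282, -0.2679)
  tan [410.0, 199.0] (0.7012, -0.0355)
  tan [420.0, 161.0] (0.7871, 0.0852)
  tan [441.0, 110.0] (0.9358, 0.2847)
[0.38500994 0.31629669 0.21228412] 54.55
```

```bash
python3 -c "
from plant import ctrl
print(ctrl.close_job())"
```

```text
the job is handed in; nothing more can be done
None
```

The job is handed in at about 55 s: the four hexagonal soaps are in the metal tray, and the four oblong ones are in the white dish with the cover level and centred over them (I had to reseat it once). The toiletries were not touched, but I viewed 17 pictures, over the limit of 14.

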